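# Latch the toy box lid for the night

## Robot

A 6-joint arm with a two-finger parallel gripper is mounted at the origin on the work surface. World frame = base frame: x ahead of the robot, y to its left, z up, the work surface at z = 0. Lengths are in m, angles in rad, forces in N, time in s.
With the tool pointing down it reaches from about 0.25 to 0.775 m from the base axis. Payload 4 kg.
Tool frame: the origin (TCP) lies midway between the tips of the shut fingers; the grasp point (between the pads) lies 19 mm behind it; z points along the fingers, y is the line along which they close (so a half turn about z gives the same grasp; the last joint's range is limited). The gripper opens to 94 mm and grips with 3 to 60 N. Pads are 16 mm wide; open, the fingers measure 119 mm over their backs; the gripper's body (75 mm by 177 mm) begins 78 mm behind the grasp point.
Start: joints at [-1.279, 0.087, 1.371, -0, 1.684, -0.103], TCP at [0.212, -0.508, 0.178] pointing down, gripper open.
Joint ranges: [-3.1, 3.1], [-0.76, 2.03], [0.27, 2.55], [-1.08, 4.22], [0.17, 2.65], [-2.57, 2.57]. Speed limits (rad/s): [2.79, 2.79, 3.14, 3.14, 3.14, 3.14].

## Interface

Orientations are given as [roll, pitch, yaw] about the fixed x, y, z axes, in that order (R = Rz(yaw) Ry(pitch) Rx(roll)).
In Python, from plant import manip gives the robot as it stands. The module is installed in compiled form; this text tells all that it offers.
- The arm moves only by the tool jog_arm, never from a script. Its argument "plan" is a list of rows, each an object of numbers: "x", "y", "z": the shift along the tool's x, y, z in m; "twist": the turn about the tool's z in rad; "fingers": the opening, from 0 (shut) to 1 (fully open). In form: [{"x": .., "y": .., "z": .., "twist": .., "fingers": ..}, ...]. A call has 1 to 5 rows; each row is the pose to reach, as a shift and turn from the pose commanded when the call began, along the tool's axes at that moment; what a row does not reach only later rows make up. A row lasts 1/12 s, in which the tool goes at most 41.7 mm and 7.16 degrees, less where a joint would pass 70% of its speed; a pose out of reach is approached as far as the arm can. A call with a gripper value outside its range is refused whole. The fingers move at their own pace and stop on an object; "force" is the grip in N (left out, the last holds). Time passes only in rows, so rows that repeat a pose let the fingers close. It gives the time, the measured TCP pose, the force, the opening and the grip force at its end, in the units of the state.
- manip.get_obs(): the state, without advancing time (a new reading comes with each control period).
- manip.snapshot(name): name is "scene" or "top" or "wrist"; returns the picture (480x640x3 uint8, red, green, blue); there is no depth.
- manip.camera_params(name): a dict with "fx", "fy", "cx", "cy" (pixels), "rvec" (rotation vector, rad) and "tvec" (3), from world to camera coordinates, as OpenCV has them; the wrist camera has in their place "hand_eye" (4x4, takes a point from camera to tool coordinates, whose origin is the TCP and whose axes are the flange's). Camera axes: x right, y down, z forward; pixel columns grow to the right and rows downward; lengths in m; the calibration is good to about 2 mm. A picture is of the moment at which its call begins: read the wrist's pose just before it. camera_params takes no time and is no camera call.
- manip.hand_in(): hands the job in; it is judged then, once.
The state is a dict: "clock": time; "joint_positions": joint angles; "qvel": joint speeds; "joint_efforts": joint torques, N m; "tool_pos": TCP position; "tool_rot": TCP orientation; "force": force on the tool from outside, world axes, zero at the start; "torque": the same for the moment, N m; "grip_width": finger opening in m; "grasp_force": force on a finger pad.
Only numpy, scipy, OpenCV 4.12 (cv2) and the standard library are available. Lean on these libraries where they do the work, as an engineer would, in place of code of your own. Each camera call takes 0.05 s, during which the arm holds its last target. There are 200 camera calls.

## Task

Close the wooden toy box for the night: draw its lid out from under the low riser shelf, let it rest on the bench clear of the shelf, then take it up afresh and set it down fully home on the box with the keeper towards the latch. Hook the latch's wire bail over the keeper, let go of it, and only then press the lever right down past centre to its stop so that the spring bail holds the lid tight. Leave the other toys where they are.

Things in the scene. Friction and masses are not known exactly. Their poses are not given: they have to be found in the camera images.
- box: Wooden toy box fixed to the bench, 315 x 120 mm, top 50 mm high. Origin: on the bench under the centre of the open compartment (outside 170 x 120, inside 158 x 108 mm). x runs along its length, z up; the solid latch deck, also 50 mm high, spans x = -85 to -230 mm. The lid is home when its origin is over the box's origin, 40 mm up, axes matching the box's (3 mm play each way).
- lid: Loose wooden lid, 0.3 to 0.5 kg: panel 170 x 120 x 8 mm over a plug 152 x 102 x 10 mm that drops into the compartment. Origin: centre of the plug's underside; panel top at z = 18 mm. Steel keeper near the -x end, wooden bar handle just +x of the middle. Starts on the bench, handle under the riser shelf, keeper end sticking out. Seated, its -x end faces the latch.
- lid_handle (a point): Middle of the lid's wooden bar handle, at (18, 0, 46) mm in the lid's frame. The bar is 20 mm thick (lid x), 80 mm long (lid y), 16 mm high, its underside 20 mm above the panel, on two posts.
- lid_keeper (a point): Middle of the lid's keeper, at (-72, 0, 26) mm in the lid's frame: a steel tab 24 mm wide (lid y), 5 mm thick, standing 17 mm above the panel and leaning 20 degrees towards the handle, so that the bail's bar is held under it on the handle side.
- riser: Fixed low wooden shelf open at the front, 220 mm deep, 200 mm wide, board from 66 to 80 mm high. Origin: on the bench under the middle of its front edge; x points into the shelf, so negative x is in front of it.
- lever_pivot (a point): Fixed pivot axis of the latch lever, at (-130, 0, 72) mm in the box's frame; the axis is along box y.
- lever (a joint): Steel latch lever, 78 mm long from the pivot, 26 to 34 mm wide, 7 to 9 mm thick. 0 upright, negative leaning to the compartment, positive swung to box -x and down; stop at 1.745 (fully pressed, lying along the deck). Stays where left (0.08 N m friction). With the bail hooked, dead centre is near 1.4 and it holds beyond that; a few N at the tip suffice.
- lever_tip (a point): Middle of the lever's end pad (34 x 22 mm), 67 mm from the pivot, on the face that is towards the compartment when the lever is upright and on top when it is pressed down: the place to push.
- bail (a joint): Angle of the wire bail relative to the lever about bail_pivot: 0 in line with the lever, positive turned towards the compartment. From straight up towards the compartment it leans by joint bail minus joint lever. It swings freely (0.006 N m friction), falling by its weight; at the start it leans back against its stop at -0.65. It straddles the lever and passes freely over it.
- bail_pivot (a point): Hinge of the bail on the lever, 24 mm from lever_pivot; moves with the lever.
- bail_bar (a point): Middle of the bail's round cross bar (7 mm thick, 61 mm long along box y), 81.6 mm from bail_pivot. The side wires are 54 mm apart, so the bail passes around the 24 mm keeper. Hooked, the bar lies on the lid's panel (bar centre 3.5 mm above it) on the handle side of the keeper.
- bail_tab (a point): Middle of the bail's pull tab, the place to take it: steel, 24 mm wide (along box y), 7 mm thick, 42 mm long. It goes on outward from the cross bar, bent 45 degrees, upward when the bail lies over the lid; this point is 22 mm from the bar. Pinched across its width it can turn between the pads as it swings.
- bail_stretch (a joint): How far the spring-loaded bail is drawn out in m: 0 slack; about 0.002 when latched; 3.5 N per mm.
- globe: Snow-globe: clear glass ball 76 mm across on a wooden foot, 90 mm high in all, standing on the riser shelf. Origin: centre of its underside. Bystander, leave alone.
- helicopter: White plastic toy helicopter with skids and a flat four-blade rotor, 160 mm across and 102 mm high. Origin: on the bench under the rotor. Bystander, leave alone.
- abacus: Upright wooden abacus frame with beads on three rods, 210 mm wide and 140 mm high. Origin: centre of its foot. Bystander, leave alone.
- shovel: Orange plastic toy shovel lying flat, 185 mm long, 65 mm wide, up to 24 mm high. Origin: on the bench, near the middle of its length. Bystander, leave alone.
- cup: Grey plastic stacking cup, 64 mm across, 70 mm high. Origin: centre of its underside. Bystander, leave alone.

How it is judged:
By the outcome, as a careful person would: the job done as asked, in the order asked, and still so for the second after the job is handed in, with the robot touching nothing.
It also fails if it takes over 72 s, if anything falls off the work surface, if the arm or the gripper's body presses on something with over 40 N, if the wrist force passes 120 N, or if a joint passes its speed limit or range.

## Working session

There is one attempt and no reset: what is moved stays moved. The work goes in short steps, Python scripts to look and compute and a tool call to move; the robot and the scene stay as the last step left them, time stands still between calls to the robot, and variables do not carry over. Pictures are saved under pics/ and viewed, at most 10 in all, crops included, and the job is handed in when it is done.

Besides the shell and the picture viewer there is one more tool, called after "Emit:" by a JSON object that holds its "name" and its "arguments". jog_arm: Moves the arm, as the interface text tells. Its arguments: {"type":"object","properties":{"plan":{"type":"array","items":{"type":"object","properties":{"x":{"type":"number"},"y":{"type":"number"},"z":{"type":"number"},"twist":{"type":"number"},"fingers":{"type":"number"}}}},"force":{"type":"number"}},"required":["plan"]}

```bash
mkdir -p pics
cat > h.py <<'E'
import numpy as np, cv2
from plant import manip
from scipy.spatial.transform import Rotation as Rn
def cam(n,obs=None):
    p=manip.camera_params(n); K=np.array([[p['fx'],0,p['cx']],[0,p['fy'],p['cy']],[0,0,1.]])
    if n=='wrist':
        o=obs or manip.get_obs(); T=np.eye(4); T[:3,:3]=Rn.from_euler('xyz',o['tool_rot']).as_matrix(); T[:3,3]=o['tool_pos']
        M=np.linalg.inv(T@np.array(p['hand_eye'])); return K,M[:3,:3],M[:3,3]
    return K,cv2.Rodrigues(np.array(p['rvec'],float))[0],np.array(p['tvec'],float).ravel()
def ray(c,uv):
    K,R,t=c; d=R.T@np.linalg.inv(K)@np.array([uv[0],uv[1],1.]); return -R.T@t,d
def onz(c,uv,z):
    o,d=ray(c,uv); return o+d*(z-o[2])/d[2]
def proj(c,P):
    K,R,t=c; q=(K@(R@np.atleast_2d(P).T+t[:,None])).T; return q[:,:2]/q[:,2:]
def tri(c1,u1,c2,u2):
    o1,d1=ray(c1,u1);o2,d2=ray(c2,u2)
    s=np.linalg.lstsq(np.stack([d1,-d2],1),o2-o1,rcond=None)[0]
    a=o1+d1*s[0];b=o2+d2*s[1]; return (a+b)/2,np.linalg.norm(a-b)
def snap(n,f):
    im=manip.snapshot(n); cv2.imwrite('pics/'+f,im[:,:,::-1]); return im
def tool(o=None):
    o=o or manip.get_obs(); return np.array(o['tool_pos']),Rn.from_euler('xyz',o['tool_rot']).as_matrix()
E
python3 - <<'E'
from h import *
print(manip.get_obs())
for n in('scene','top'): snap(n,n+'0.png'); c=cam(n); print(n,c[0].diagonal(),-c[1].T@c[2],c[1])
print(manip.camera_params('wrist'))
E
```

```text
{'clock': 0.0, 'joint_positions': array([-1.27909043e+00,  8.79578690e-02,  1.37227551e+00,  1.63227440e-05,
        1.68357124e+00, -1.03103331e-01]), 'qvel': array([-7.41995539e-05, -9.93048434e-04,  9.92525485e-04,  6.46854982e-04,
        5.06857112e-04, -1.57211679e-03]), 'joint_efforts': array([ 1.99817063e-03, -3.40173769e+01, -3.02427542e+01,  7.19136279e-02,
        3.30451224e-02, -1.67258163e-04]), 'tool_pos': array([ 0.21137094, -0.50710095,  0.17709189]), 'tool_rot': array([-3.13939410e+00, -2.43794577e-04,  3.94810779e-01]), 'force': array([ 0.65585801,  0.35263025, -0.21734827]), 'torque': array([ 0.02610196, -0.04413731, -0.03487792]), 'grasp_force': 0.0, 'grip_width': 0.09386370971191917}
scene [462.64527254 462.64527254   1.        ] [ 1.22675474 -0.08664637  0.88071114] [[ 0.08975965  0.99596201  0.001699  ]
 [ 0.75554144 -0.06698042 -0.65166767]
 [-0.64892245  0.05977713 -0.75850271]]
top [475.73508606 475.73508606   1.        ] [ 0.48199556 -0.03031378  0.96840035] [[-0.02431297 -0.99952495 -0.01894086]
 [-0.9941023   0.02617535 -0.10524005]
 [ 0.10568584  0.01627045 -0.99426645]]
{'fx': 343.257314911326, 'fy': 343.257314911326, 'cx': 323.0300035566683, 'cy': 241.2709824354888, 'hand_eye': array([[ 7.49784076e-04, -9.57842798e-01, -2.87291858e-01,
         8.40285233e-02],
       [ 9.99999370e-01,  4.78254249e-04,  1.01531320e-03,
        -4.71783052e-04],
       [-8.35111889e-04, -2.87292438e-01,  9.57842554e-01,
        -2.06559889e-01],
       [ 0.00000000e+00,  0.00000000e+00,  0.00000000e+00,
         1.00000000e+00]])}
```

View pics/top0.png

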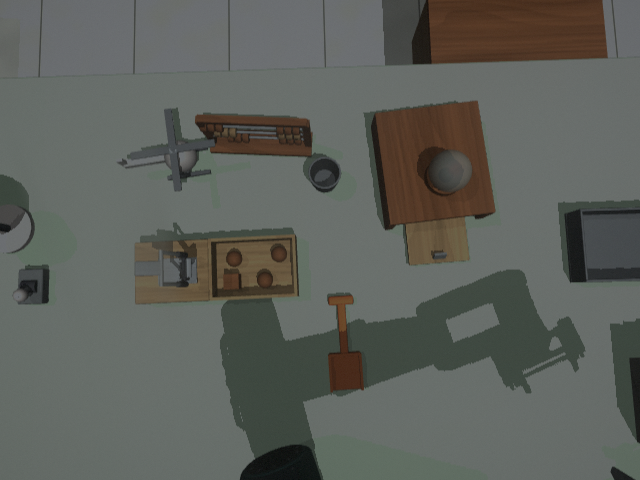

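View pics/scene0.png

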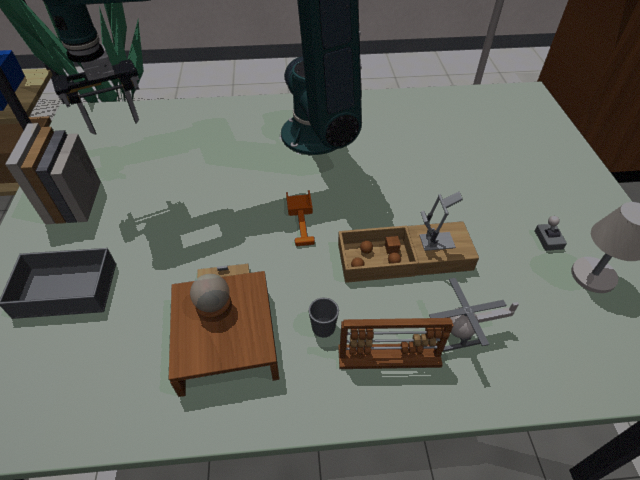

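The top view shows the box (latch deck on the left, about 135–298, 235–303), with the latch near (180,265). The lid protrudes from the riser front at (404–469, 220–265), its keeper near (438,255). The scene view shows the lever upright with the bail leaning back at about (440,205).

Run:
```python
from h import *
im=cv2.imread('pics/top0.png'); c=cam('top')
hsv=cv2.cvtColor(im,cv2.COLOR_BGR2HSV)
m=cv2.inRange(hsv,(8,60,70),(28,255,255))
for name,(x0,y0,x1,y1),z in (('box',(120,225,310,315),.05),('lid',(395,226,480,275),.018)):
    mm=np.zeros_like(m); mm[y0:y1,x0:x1]=m[y0:y1,x0:x1]
    cs=cv2.findContours(mm,cv2.RETR_EXTERNAL,cv2.CHAIN_APPROX_NONE)[0]; k=max(cs,key=cv2.contourArea)
    b=cv2.boxPoints(cv2.minAreaRect(k)); P=np.array([onz(c,p,z) for p in b])
    print(name,b.round(1).tolist(),'\n',P.round(4)[:,:2].tolist(),P.mean(0),[np.linalg.norm(P[i]-P[i-1]).round(4) for i in range(4)])
for n,uv in(('keeper',(438,255)),): print(n,onz(c,uv,.03))
print('riser front',onz(c,(388,228),.08),onz(c,(494,214),.08),onz(c,(374,112),.08))
o=manip.get_obs(); print(Rn.from_euler('xyz',o['tool_rot']).as_matrix().round(3))
z=np.hstack([cv2.resize(im[95:325,110:310],None,fx=2,fy=2),cv2.resize(im[95:325,365:500],None,fx=2,fy=2)])
s=cv2.imread('pics/scene0.png')[170:300,380:520]
z2=cv2.resize(s,None,fx=2.6,fy=2.6); 
cv2.imwrite('pics/a1.png',np.clip(z2*1.8,0,255).astype('uint8'))
```

```text
box [[132.0, 242.0], [294.5, 233.8000030517578], [297.6000061035156, 296.0], [135.1999969482422, 304.29998779296875]] 
 [[0.5793, 0.3453], [0.5871, 0.0273], [0.4668, 0.0236], [0.4586, 0.3372]] [0.52292103 0.18335222 0.05      ] [np.float64(0.121), np.float64(0.3181), np.float64(0.1204), np.float64(0.3137)]
lid [[405.3999938964844, 226.10000610351562], [465.5, 221.1999969482422], [468.6000061035156, 259.70001220703125], [408.5, 264.5]] 
 [[0.6004, -0.1937], [0.6071, -0.3142], [0.5298, -0.3159], [0.5231, -0.1965]] [ 0.56511183 -0.25506289  0.018     ] [np.float64(0.0773), np.float64(0.1207), np.float64(0.0773), np.float64(0.1197)]
keeper [ 0.53988179 -0.25302914  0.03      ]
riser front [ 0.58988617 -0.15039147  0.08      ] [ 0.61102144 -0.34954192  0.08      ] [ 0.81571703 -0.13252265  0.08      ]
[[ 0.923  0.385 -0.001]
 [ 0.385 -0.923  0.002]
 [ 0.    -0.002 -1.   ]]
```

View pics/a1.png

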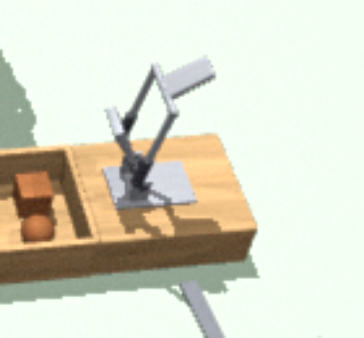

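The crop shows the lever leaning slightly towards the compartment (top at 117,115), with the bail leaning back and its tab pointing away from the compartment (190,75). I'm moving above the keeper.

Emit:
{"name": "jog_arm", "arguments": {"plan": [{"x": 0.036, "y": -0.012, "z": 0.003}, {"x": 0.073, "y": -0.024, "z": 0.005}, {"x": 0.109, "y": -0.037, "z": 0.008}, {"x": 0.146, "y": -0.049, "z": 0.011}, {"x": 0.182, "y": -0.061, "z": 0.013}]}}

```text
invalid input
```

Emit:
{"name": "jog_arm", "arguments": {"plan": [{"x": 0.036, "y": -0.012, "z": 0.003, "twist": 0.07}, {"x": 0.073, "y": -0.024, "z": 0.005, "twist": 0.14}, {"x": 0.109, "y": -0.037, "z": 0.008, "twist": 0.21}, {"x": 0.146, "y": -0.049, "z": 0.011, "twist": 0.28}, {"x": 0.182, "y": -0.061, "z": 0.013, "twist": 0.339}]}}

```text
invalid input
```

Emit:
{"name": "jog_arm", "arguments": {"plan": [{"x": 0}, {"x": 0}]}}

```text
invalid input
```

Run:
```python
from h import *
o=manip.get_obs(); c=cam('wrist',o); im=snap('wrist','w1.png')
print(o['clock'],o['tool_pos'],o['tool_rot'],o['joint_positions'].round(3))
print(proj(c,[[.54,-.254,.03],[.523,-.196,.018],[.53,-.316,.018],o['tool_pos']]).round())
```

```text
0.1 [ 0.21135386 -0.50718547  0.17722797] [-3.13958641e+00 -1.72755098e-04  3.94787255e-01] [-1.279  0.088  1.372 -0.     1.684 -0.103]
[[ 176. -319.]
 [ 101. -311.]
 [ 255. -240.]
 [ 323.  274.]]
```

View pics/w1.png

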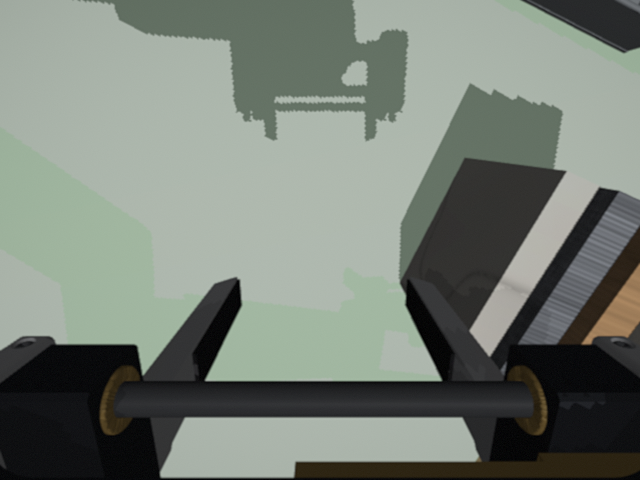

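The moves were refused, so the wrist view is still from the start pose: only the fingers at (240,280) and (405,280). Every row probably needs all its fields.

Emit:
{"name": "jog_arm", "arguments": {"plan": [{"x": 0.036, "y": -0.012, "z": 0.003, "twist": 0, "fingers": 1}, {"x": 0.073, "y": -0.024, "z": 0.005, "twist": 0, "fingers": 1}, {"x": 0.109, "y": -0.037, "z": 0.008, "twist": 0, "fingers": 1}, {"x": 0.146, "y": -0.049, "z": 0.011, "twist": 0, "fingers": 1}, {"x": 0.182, "y": -0.061, "z": 0.013, "twist": 0, "fingers": 1}], "force": 30}}

```text
clock: 0.57
tool_pos: [0.3569, -0.3798, 0.1646]
tool_rot: [-3.141, 0.0, 0.394]
force: [0.4, -1.2, 0.5]
grip_width: 0.094
grasp_force: 0.0
```

Emit:
{"name": "jog_arm", "arguments": {"plan": [{"x": 0.036, "y": -0.012, "z": 0.003, "twist": 0.07, "fingers": 1}, {"x": 0.073, "y": -0.024, "z": 0.005, "twist": 0.14, "fingers": 1}, {"x": 0.109, "y": -0.037, "z": 0.008, "twist": 0.21, "fingers": 1}, {"x": 0.146, "y": -0.049, "z": 0.011, "twist": 0.28, "fingers": 1}, {"x": 0.182, "y": -0.061, "z": 0.013, "twist": 0.339, "fingers": 1}]}}

```text
clock: 0.98
tool_pos: [0.5016, -0.2533, 0.1516]
tool_rot: [-3.141, 0.001, 0.053]
force: [0.0, -0.2, -0.4]
grip_width: 0.0937
grasp_force: 0.0
```

Emit:
{"name": "jog_arm", "arguments": {"plan": [{"x": 0, "y": 0, "z": 0, "twist": 0, "fingers": 0.5}, {"x": 0, "y": 0, "z": 0, "twist": 0, "fingers": 0.5}]}}

```text
clock: 1.15
tool_pos: [0.5013, -0.2534, 0.1514]
tool_rot: [-3.141, 0.002, 0.06]
force: [-0.5, 0.2, 0.1]
grip_width: 0.0836
grasp_force: 0.0
```

Run:
```python
from h import *
o=manip.get_obs(); c=cam('wrist',o); im=snap('wrist','w2.png')
print(o['clock'],o['tool_pos'],o['tool_rot'],o['joint_positions'].round(3))
print(proj(c,[[.54,-.254,.03],[.523,-.196,.018],[.53,-.316,.018],o['tool_pos']]).round())
```

```text
1.15 [ 0.50126314 -0.25344647  0.15136924] [-3.14089538e+00  1.69610089e-03  6.01789619e-02] [-0.569  0.121  1.386 -0.     1.635  0.942]
[[326. 188.]
 [267. 200.]
 [388. 200.]
 [323. 274.]]
```

View pics/w2.png

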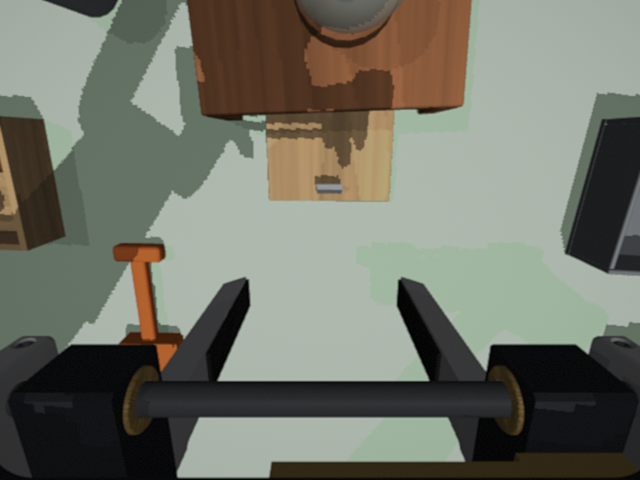

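The wrist view shows the keeper at (328,188), level with the tool axes, and the lid's near edge on row 200 from 268 to 389. That matches the estimate within 1–2 mm. I'm going down to grip the keeper.

Emit:
{"name": "jog_arm", "arguments": {"plan": [{"x": 0.02, "y": 0.004, "z": 0.025, "twist": 0, "fingers": 0.5}, {"x": 0.038, "y": 0.004, "z": 0.055, "twist": 0, "fingers": 0.5}, {"x": 0.038, "y": 0.004, "z": 0.09, "twist": 0, "fingers": 0.5}, {"x": 0.038, "y": 0.004, "z": 0.12, "twist": 0, "fingers": 0.5}, {"x": 0.038, "y": 0.004, "z": 0.13, "twist": 0, "fingers": 0.5}]}}

```text
clock: 1.62
tool_pos: [0.5342, -0.2566, 0.0165]
tool_rot: [-3.137, 0.009, 0.054]
force: [-0.4, 0.5, -1.3]
grip_width: 0.0485
grasp_force: 0.0
```

Emit:
{"name": "jog_arm", "arguments": {"plan": [{"x": 0, "y": 0, "z": 0, "twist": 0, "fingers": 0.15}, {"x": 0, "y": 0, "z": 0, "twist": 0, "fingers": 0.15}, {"x": 0, "y": 0, "z": 0, "twist": 0, "fingers": 0.15}, {"x": 0, "y": 0, "z": 0, "twist": 0, "fingers": 0.15}, {"x": 0, "y": 0, "z": 0, "twist": 0, "fingers": 0.15}], "force": 30}}

```text
clock: 2.03
tool_pos: [0.5401, -0.258, 0.025]
tool_rot: [3.139, -0.004, 0.056]
force: [-0.2, 0.9, -0.1]
grip_width: 0.0175
grasp_force: 0.0
```

Run:
```python
from h import *
o=manip.get_obs(); c=cam('wrist',o); im=snap('wrist','w3.png')
print(o['clock'],o['tool_pos'],o['tool_rot'],o['grip_width'],o['grasp_force'],o['force'])
cv2.imwrite('pics/w3c.png',cv2.resize(im[60:360,160:480,::-1],None,fx=1.8,fy=1.8))
print(proj(c,[[.54,-.255,.026],o['tool_pos']]).round())
```

```text
2.0333 [ 0.54009157 -0.25803177  0.0249547 ] [ 3.13889644 -0.00378932  0.0555795 ] 0.017494758703145867 0.0 [-0.15298213  0.85098066 -0.12101918]
[[319. 274.]
 [323. 274.]]
```

View pics/w3c.png

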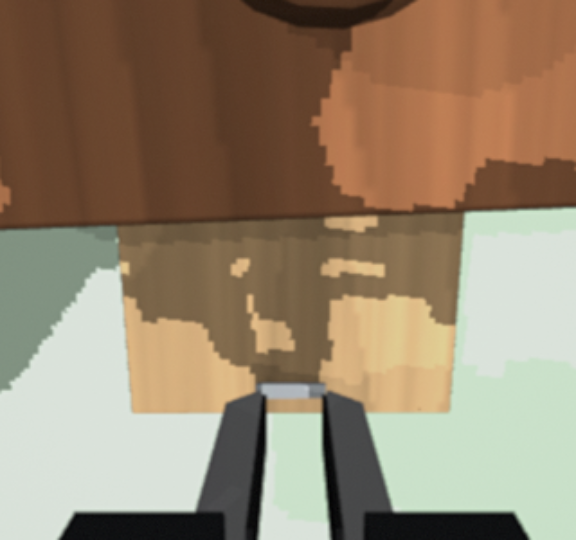

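Run:
```python
from h import *
o=manip.get_obs(); c=cam('wrist',o)
print('edge',onz(c,(232,289),.018),onz(c,(410,289),.018)); print('keeper far/near rows',onz(c,(323,273),.035),onz(c,(323,280),.035),onz(c,(305,276),.035),onz(c,(341,276),.035))
o['tool_pos']=np.array([.50126,-.25345,.15137]);o['tool_rot']=np.array([-3.1409,.0017,.0602]);c=cam('wrist',o)
im=cv2.imread('pics/w2.png'); print(im[180:204:2,320:340:3].mean(2).round().astype(int))
print('w2 edge',onz(c,(268,201),.018),onz(c,(389,201),.018),onz(c,(328.5,185),.035),onz(c,(328.5,192),.02))
```

```text
edge [ 0.52290586 -0.19694895  0.018     ] [ 0.52951976 -0.31707252  0.018     ]
keeper far/near rows [ 0.54464016 -0.25721119  0.035     ] [ 0.54001609 -0.25747266  0.035     ] [ 0.54205553 -0.24627467  0.035     ] [ 0.54327562 -0.26837516  0.035     ]
[[ 75  70  73  77  73  73  68]
 [ 75  71  73  75  75  73  71]
 [124 123 124 125 124 123 122]
 [151 151 152 152 151 152 152]
 [146 147 147 146 150 151 150]
 [ 93  93  91  91  96  95  97]
 [ 89  89  91  91  90  91  87]
 [122 125 131 134 129 131 128]
 [123 126 133 136 130 134 130]
 [122 127 132 135 131 134 130]
 [141 144 145 144 142 139 129]
 [180 180 179 177 178 177 174]]
w2 edge [ 0.52165349 -0.19698669  0.018     ] [ 0.52900568 -0.31759209  0.018     ] [ 0.54340332 -0.25583174  0.035     ] [ 0.53460758 -0.25664457  0.02      ]
```

Emit:
{"name": "jog_arm", "arguments": {"plan": [{"x": 0, "y": 0, "z": 0, "twist": 0, "fingers": 0}, {"x": 0, "y": 0, "z": 0, "twist": 0, "fingers": 0}], "force": 30}}

```text
clock: 2.25
tool_pos: [0.5392, -0.2571, 0.023]
tool_rot: [3.141, -0.001, 0.056]
force: [0.0, 0.1, 0.8]
grip_width: 0.0039
grasp_force: 0.0
```

Run:
```python
from h import *
o=manip.get_obs(); c=cam('wrist',o); im=manip.snapshot('wrist'); s=manip.snapshot('scene'); t=manip.snapshot('top')
print(o['grip_width'],o['grasp_force'],o['tool_pos'])
a=cv2.resize(im[220:320,270:376],(424,400),interpolation=cv2.INTER_NEAREST)
b=cv2.resize(s[220:320,150:270],None,fx=3,fy=3); d=cv2.resize(np.clip(t[200:300,390:490]*1.5,0,255).astype('uint8'),None,fx=3,fy=3)
can=np.zeros((600,790,3),'uint8'); can[:400,:424]=a; can[:300,430:790]=b; can[300:600,430:730]=d
cv2.imwrite('pics/w4.png',can[:,:,::-1])
```

```text
0.0039050191139504238 0.0 [ 0.5391592  -0.2570969   0.02303501]
```

View pics/w4.png

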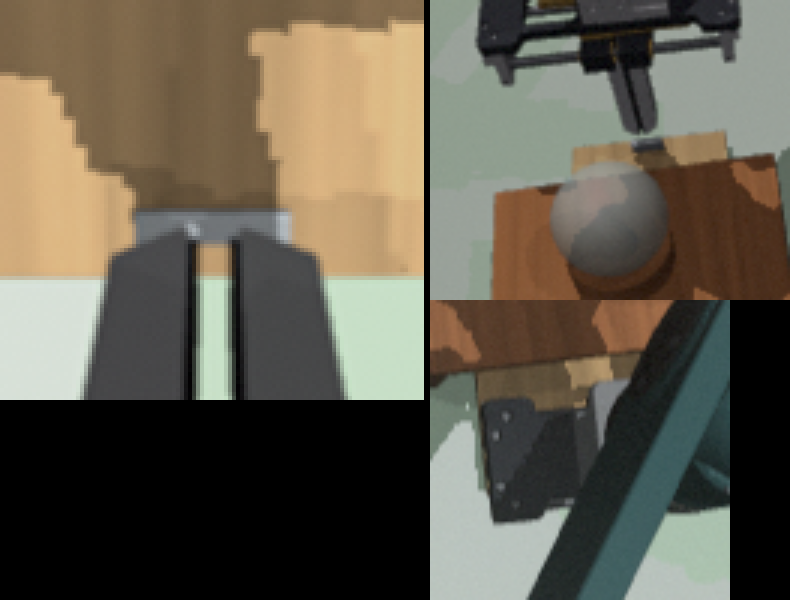

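Run:
```python
from h import *
c=cam('scene'); t=manip.get_obs()['tool_pos']
print(proj(c,[t,t+[.008,0,0],t+[.01,0,0],t+[0,0,.01],[.54,-.2565,.035],[.538,-.2565,.02]]).round(1))
```

```text
[[222.4 268.2]
 [222.3 270.9]
 [222.2 271.6]
 [221.8 265.6]
 [221.7 265.3]
 [222.8 268.5]]
```

Run:
```python
from h import *
c=cam('wrist'); s=cam('scene'); p,R=tool()
for d in (0,.01,.015,.02,.03):
  for x in(0,.008):
    P=p+R@[x,0,-d]; print(d,x,proj(c,P).round(1),proj(s,P).round(1))
o=manip.get_obs(); print(o['joint_positions'])
```

```text
0 0 [[323.4 273.8]] [[222.4 268.2]]
0 0.008 [[323.4 262.2]] [[222.5 270.9]]
0.01 0 [[323.4 279.9]] [[221.8 265.6]]
0.01 0.008 [[323.4 267.8]] [[221.8 268.2]]
0.015 0 [[323.4 283.2]] [[221.4 264.2]]
0.015 0.008 [[323.4 270.9]] [[221.4 266.9]]
0.02 0 [[323.4 286.6]] [[221.1 262.9]]
0.02 0.008 [[323.5 274. ]] [[221.1 265.6]]
0.03 0 [[323.5 294. ]] [[220.4 260.2]]
0.03 0.008 [[323.5 280.8]] [[220.4 262.9]]
[-5.39832906e-01  2.68721752e-01  1.47516579e+00 -1.13190881e-04
  1.39757706e+00  9.75030689e-01]
```

The wrist crop and scene crop show the shut fingertips just short of or above the keeper, which is at wrist (310–342, 272–280). The tips may not sit where I assumed. I'll open the fingers and feel for the panel.

Emit:
{"name": "jog_arm", "arguments": {"plan": [{"x": 0, "y": 0, "z": -0.01, "twist": 0, "fingers": 0.5}, {"x": 0, "y": 0, "z": -0.01, "twist": 0, "fingers": 0.5}, {"x": 0, "y": 0, "z": -0.01, "twist": 0, "fingers": 0.5}, {"x": 0, "y": 0, "z": 0, "twist": 0, "fingers": 0.5}, {"x": 0.002, "y": 0, "z": 0.002, "twist": 0, "fingers": 0.5}]}}

```text
clock: 2.82
tool_pos: [0.5398, -0.2564, 0.0186]
tool_rot: [-3.14, 0.002, 0.056]
force: [-0.4, -0.4, -1.2]
grip_width: 0.0303
grasp_force: 0.0
```

Emit:
{"name": "jog_arm", "arguments": {"plan": [{"x": 0, "y": 0, "z": 0.001, "twist": 0, "fingers": 0.5}, {"x": 0, "y": 0, "z": 0.002, "twist": 0, "fingers": 0.5}, {"x": 0, "y": 0, "z": 0.002, "twist": 0, "fingers": 0.5}]}}

```text
clock: 3.07
tool_pos: [0.5405, -0.2567, 0.0176]
tool_rot: [-3.141, 0.001, 0.056]
force: [-0.9, 0.0, 0.6]
grip_width: 0.0463
grasp_force: 0.0
```

Emit:
{"name": "jog_arm", "arguments": {"plan": [{"x": 0, "y": 0, "z": 0.001, "twist": 0, "fingers": 0.5}, {"x": 0, "y": 0, "z": 0.002, "twist": 0, "fingers": 0.5}, {"x": 0, "y": 0, "z": 0.002, "twist": 0, "fingers": 0.5}]}}

```text
clock: 3.32
tool_pos: [0.5407, -0.2568, 0.0162]
tool_rot: [3.142, 0.0, 0.056]
force: [0.5, -0.2, 0.4]
grip_width: 0.0471
grasp_force: 0.0
```

Emit:
{"name": "jog_arm", "arguments": {"plan": [{"x": 0, "y": 0, "z": 0.001, "twist": 0, "fingers": 0.5}, {"x": 0, "y": 0, "z": 0.003, "twist": 0, "fingers": 0.5}, {"x": 0, "y": 0, "z": 0.003, "twist": 0, "fingers": 0.5}]}}

```text
clock: 3.57
tool_pos: [0.5405, -0.2567, 0.0129]
tool_rot: [-3.141, 0.001, 0.056]
force: [-0.0, -0.0, 0.4]
grip_width: 0.0471
grasp_force: 0.0
```

Emit:
{"name": "jog_arm", "arguments": {"plan": [{"x": 0, "y": 0, "z": 0.001, "twist": 0, "fingers": 0.2}, {"x": 0, "y": 0, "z": 0.001, "twist": 0, "fingers": 0.2}, {"x": 0, "y": 0, "z": 0.001, "twist": 0, "fingers": 0.2}, {"x": 0, "y": 0, "z": 0.001, "twist": 0, "fingers": 0.2}, {"x": 0, "y": 0, "z": 0.001, "twist": 0, "fingers": 0.2}]}}

```text
clock: 3.98
tool_pos: [0.5409, -0.2569, 0.0124]
tool_rot: [3.141, -0.0, 0.056]
force: [1.5, -1.0, -0.1]
grip_width: 0.0195
grasp_force: 0.0
```

Emit:
{"name": "jog_arm", "arguments": {"plan": [{"x": 0, "y": 0, "z": -0.004, "twist": 0, "fingers": 0.5}, {"x": 0, "y": 0, "z": -0.004, "twist": 0, "fingers": 0.5}, {"x": 0, "y": 0, "z": -0.004, "twist": 0, "fingers": 0.5}, {"x": 0, "y": 0, "z": 0.002, "twist": 0, "fingers": 0.5}, {"x": 0, "y": 0, "z": 0.006, "twist": 0, "fingers": 0.5}]}}

```text
clock: 4.4
tool_pos: [0.5408, -0.2569, 0.0059]
tool_rot: [3.141, -0.0, 0.056]
force: [-0.6, 0.2, -0.6]
grip_width: 0.0461
grasp_force: 0.0
```

Emit:
{"name": "jog_arm", "arguments": {"plan": [{"x": 0, "y": 0, "z": 0.001, "twist": 0, "fingers": 0.5}, {"x": 0, "y": 0, "z": 0.003, "twist": 0, "fingers": 0.5}, {"x": 0, "y": 0, "z": 0.003, "twist": 0, "fingers": 0.5}]}}

```text
clock: 4.65
tool_pos: [0.5403, -0.2566, 0.0024]
tool_rot: [-3.141, 0.001, 0.056]
force: [0.4, -0.4, -0.1]
grip_width: 0.047
grasp_force: 0.0
```

Run:
```python
from h import *
o=manip.get_obs(); im=manip.snapshot('wrist'); s=manip.snapshot('scene')
print(o['tool_pos'],o['force'],o['grip_width']); p,R=tool(o)
print(proj(cam('wrist',o),p),proj(cam('scene'),p),proj(cam('scene'),p+R@[0,0,-.025]))
a=cv2.resize(im[200:330,250:396],(438,390),interpolation=cv2.INTER_NEAREST)
b=cv2.resize(s[225:315,165:255],None,fx=4,fy=4,interpolation=cv2.INTER_CUBIC)
can=np.zeros((390,800,3),'uint8'); can[:,:438]=a; can[:360,440:]=np.clip(b*1.3,0,255)
cv2.imwrite('pics/w5.png',can[:,:,::-1])
```

```text
[ 0.54030586 -0.2565999   0.00242088] [ 0.36717427 -0.40002221 -0.13995803] 0.046993954428502016
[[323.37310201 273.83607896]] [[223.8979831  273.85246008]] [[222.19846555 267.37920301]]
```

View pics/w5.png

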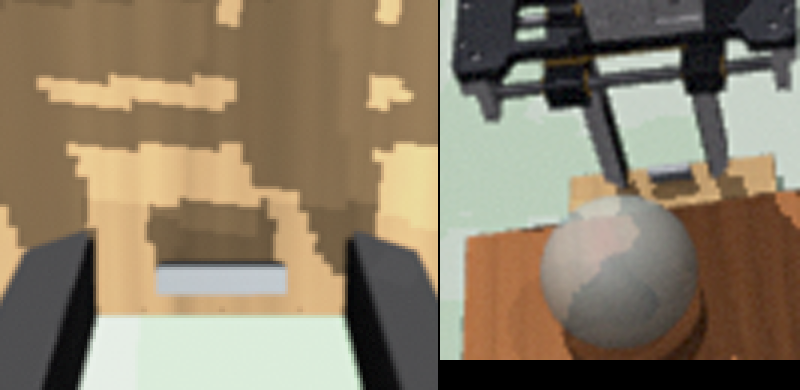

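The crop shows the keeper at wrist (302–346, 288–297) centred between the open fingers. The real fingertips sit about 23 mm behind the stated TCP. I'm closing.

Emit:
{"name": "jog_arm", "arguments": {"plan": [{"x": 0, "y": 0, "z": 0.002, "twist": 0, "fingers": 0}, {"x": 0, "y": 0, "z": 0.002, "twist": 0, "fingers": 0}, {"x": 0, "y": 0, "z": 0.002, "twist": 0, "fingers": 0}, {"x": 0, "y": 0, "z": 0.002, "twist": 0, "fingers": 0}, {"x": 0, "y": 0, "z": 0.002, "twist": 0, "fingers": 0}], "force": 30}}

```text
clock: 5.17
tool_pos: [0.5408, -0.2569, 0.0014]
tool_rot: [3.141, -0.0, 0.056]
force: [0.7, 0.5, -0.3]
grip_width: 0.0228
grasp_force: 30.0
```

Emit:
{"name": "jog_arm", "arguments": {"plan": [{"x": -0.012, "y": 0, "z": 0, "twist": 0, "fingers": 0}, {"x": -0.03, "y": 0, "z": 0, "twist": 0, "fingers": 0}, {"x": -0.05, "y": 0, "z": 0, "twist": 0, "fingers": 0}, {"x": -0.07, "y": 0, "z": 0, "twist": 0, "fingers": 0}, {"x": -0.085, "y": 0, "z": 0, "twist": 0, "fingers": 0}]}}

```text
clock: 5.58
tool_pos: [0.4554, -0.2615, 0.0014]
tool_rot: [3.141, -0.001, 0.056]
force: [3.0, -1.1, -1.5]
grip_width: 0.023
grasp_force: 30.0
```

Emit:
{"name": "jog_arm", "arguments": {"plan": [{"x": -0.02, "y": 0, "z": 0, "twist": 0, "fingers": 0}, {"x": -0.04, "y": 0, "z": 0, "twist": 0, "fingers": 0}, {"x": -0.06, "y": 0, "z": 0, "twist": 0, "fingers": 0}, {"x": -0.07, "y": 0, "z": 0, "twist": 0, "fingers": 0}, {"x": -0.075, "y": 0, "z": 0, "twist": 0, "fingers": 0}]}}

```text
clock: 6.0
tool_pos: [0.3803, -0.2658, 0.0014]
tool_rot: [3.141, -0.001, 0.055]
force: [1.4, 0.8, -1.9]
grip_width: 0.0229
grasp_force: 30.0
```

Emit:
{"name": "jog_arm", "arguments": {"plan": [{"x": 0, "y": 0, "z": 0, "twist": 0, "fingers": 0.6}, {"x": 0, "y": 0, "z": 0, "twist": 0, "fingers": 0.6}, {"x": 0, "y": 0, "z": 0, "twist": 0, "fingers": 0.6}, {"x": 0, "y": 0, "z": 0, "twist": 0, "fingers": 0.6}, {"x": 0, "y": 0, "z": -0.04, "twist": 0, "fingers": 0.6}]}}

```text
clock: 6.42
tool_pos: [0.3761, -0.261, 0.0336]
tool_rot: [-3.129, 0.013, 0.056]
force: [-0.0, 0.7, -1.5]
grip_width: 0.0524
grasp_force: 0.0
```

Emit:
{"name": "jog_arm", "arguments": {"plan": [{"x": 0, "y": 0, "z": -0.04, "twist": 0, "fingers": 0.6}, {"x": 0, "y": 0, "z": -0.08, "twist": 0, "fingers": 0.6}, {"x": 0, "y": 0, "z": -0.12, "twist": 0, "fingers": 0.6}, {"x": 0, "y": 0, "z": -0.12, "twist": 0, "fingers": 0.6}, {"x": 0, "y": 0, "z": -0.12, "twist": 0, "fingers": 0.6}]}}

```text
clock: 6.83
tool_pos: [0.383, -0.2671, 0.1647]
tool_rot: [3.136, -0.005, 0.056]
force: [-0.4, 0.1, -0.3]
grip_width: 0.0565
grasp_force: 0.0
```

Run:
```python
from h import *
o=manip.get_obs(); c=cam('wrist',o); im=snap('wrist','w6.png'); print(o['clock'],o['tool_pos'],o['tool_rot'])
hsv=cv2.cvtColor(im,cv2.COLOR_RGB2HSV)
m=cv2.inRange(hsv,(8,60,70),(28,255,255)); m=cv2.morphologyEx(m,cv2.MORPH_OPEN,np.ones((3,3)))
# expected corners
yaw=o['tool_rot'][2]; d=np.array([np.cos(yaw),np.sin(yaw),0]); n=np.array([-d[1],d[0],0]); k=np.array(o['tool_pos'])*[1,1,0]
L=[k+d*(72+a)/1e3+n*b/1e3+[0,0,.018] for a,b in((-85,60),(-85,-60),(85,-60),(85,60))]; print(proj(c,L).round())
for q in sorted(cv2.findContours(m,cv2.RETR_EXTERNAL,cv2.CHAIN_APPROX_NONE)[0],key=cv2.contourArea)[-3:]:
    r=cv2.minAreaRect(q); b=cv2.boxPoints(r); print(cv2.contourArea(q),b.round().tolist(),[onz(c,p,.018).round(4)[:2].tolist() for p in b])
```

```text
6.8333 [ 0.38303834 -0.26713822  0.16472299] [ 3.13638328 -0.00509162  0.05645347]
[[266. 234.]
 [379. 234.]
 [387.  57.]
 [258.  57.]]
140.0 [[453.0, 386.0], [458.0, 386.0], [460.0, 431.0], [455.0, 431.0]] [[0.1856, -0.439], [0.1863, -0.4457], [0.1179, -0.46], [0.1172, -0.4531]]
5388.5 [[85.0, 130.0], [147.0, 122.0], [169.0, 301.0], [107.0, 308.0]] [[0.4621, -0.0304], [0.4728, -0.0912], [0.2825, -0.0996], [0.269, -0.029]]
20632.0 [[257.0, 238.0], [257.0, 64.0], [384.0, 64.0], [384.0, 238.0]] [[0.3617, -0.1983], [0.5303, -0.1978], [0.5373, -0.316], [0.3692, -0.3341]]
```

Emit:
{"name": "jog_arm", "arguments": {"plan": [{"x": 0.03, "y": 0, "z": 0, "twist": -0.12, "fingers": 0.6}, {"x": 0.06, "y": 0, "z": 0, "twist": -0.24, "fingers": 0.6}, {"x": 0.09, "y": 0, "z": 0, "twist": -0.36, "fingers": 0.6}, {"x": 0.09, "y": 0, "z": 0, "twist": -0.48, "fingers": 0.6}, {"x": 0.09, "y": 0, "z": 0, "twist": -0.6, "fingers": 0.6}]}}

```text
clock: 7.3
tool_pos: [0.471, -0.2594, 0.1573]
tool_rot: [-3.135, 0.002, 0.664]
force: [0.2, 0.7, 0.4]
grip_width: 0.0567
grasp_force: 0.0
```

Emit:
{"name": "jog_arm", "arguments": {"plan": [{"x": 0, "y": 0, "z": 0, "twist": -0.12, "fingers": 0.6}, {"x": 0, "y": 0, "z": 0, "twist": -0.24, "fingers": 0.6}, {"x": 0, "y": 0, "z": 0, "twist": -0.36, "fingers": 0.6}, {"x": 0, "y": 0, "z": 0, "twist": -0.48, "fingers": 0.6}, {"x": 0, "y": 0, "z": 0, "twist": -0.6, "fingers": 0.6}]}}

```text
clock: 7.72
tool_pos: [0.4698, -0.2598, 0.158]
tool_rot: [-3.136, -0.002, 1.262]
force: [0.4, 0.4, -0.2]
grip_width: 0.0563
grasp_force: 0.0
```

Emit:
{"name": "jog_arm", "arguments": {"plan": [{"x": 0, "y": 0, "z": 0, "twist": -0.12, "fingers": 0.6}, {"x": 0, "y": 0, "z": 0, "twist": -0.24, "fingers": 0.6}, {"x": 0, "y": 0, "z": 0, "twist": -0.371, "fingers": 0.6}, {"x": 0, "y": 0, "z": 0, "twist": -0.371, "fingers": 0.6}, {"x": 0, "y": 0, "z": 0, "twist": -0.371, "fingers": 0.6}]}}

```text
clock: 8.13
tool_pos: [0.4701, -0.26, 0.1589]
tool_rot: [-3.138, -0.003, 1.624]
force: [0.1, 0.7, -0.4]
grip_width: 0.0565
grasp_force: 0.0
```

```bash
cat >> h.py <<'E'
def edge(img,ab,n=25,half=10):
    # fit line through max-gradient points along scan across segment a->b; returns point list
    g=cv2.GaussianBlur(img.astype(np.float32),(3,3),0); a,b=np.array(ab,float); t=(b-a)/np.linalg.norm(b-a); nn=np.array([-t[1],t[0]]); pts=[]
    for s in np.linspace(.08,.92,n):
        c=a+(b-a)*s; ks=np.arange(-half,half+.1,.5); xy=(c+nn*ks[:,None]).astype(np.float32)
        v=cv2.remap(g,xy[:,:1],xy[:,1:],cv2.INTER_LINEAR).reshape(len(ks),-1)
        dd=np.abs(np.diff(v,axis=0)).sum(1); i=dd.argmax(); pts.append(c+nn*(ks[i]+.25))
    pts=np.float32(pts); l=cv2.fitLine(pts,cv2.DIST_HUBER,0,.01,.01).ravel(); return l,pts
E
python3 - <<'E'
from h import *
o=manip.get_obs(); c=cam('wrist',o); im=snap('wrist','w7.png'); print(o['clock'],o['tool_pos'],o['tool_rot'],o['joint_positions'].round(2))
hsv=cv2.cvtColor(im,cv2.COLOR_RGB2HSV)
m=cv2.inRange(hsv,(8,60,70),(28,255,255)); m=cv2.morphologyEx(m,cv2.MORPH_OPEN,np.ones((3,3)))
h=np.array([.470,-.2608,0]);d=np.array([np.cos(.056),np.sin(.056),0]);n=np.array([-d[1],d[0],0])
f=lambda a,b,z:h+d*(a-18)/1e3+n*b/1e3+[0,0,z]
print('panel',proj(c,[f(-85,60,.018),f(-85,-60,.018),f(85,-60,.018),f(85,60,.018)]).round().tolist())
print('handle top',proj(c,[f(8,40,.054),f(8,-40,.054),f(28,-40,.054),f(28,40,.054)]).round().tolist())
cv2.imwrite('pics/w7d.png',im[:,:,::-1])
E
```

```text
8.1333 [ 0.47010489 -0.26002943  0.15891795] [-3.13827172e+00 -2.53414911e-03  1.62422447e+00] [-0.61  0.07  1.43 -0.    1.65 -0.66]
panel [[220.0, 165.0], [229.0, 277.0], [385.0, 277.0], [391.0, 165.0]]
handle top [[312.0, 190.0], [313.0, 273.0], [334.0, 273.0], [334.0, 190.0]]
```

View pics/w7d.png

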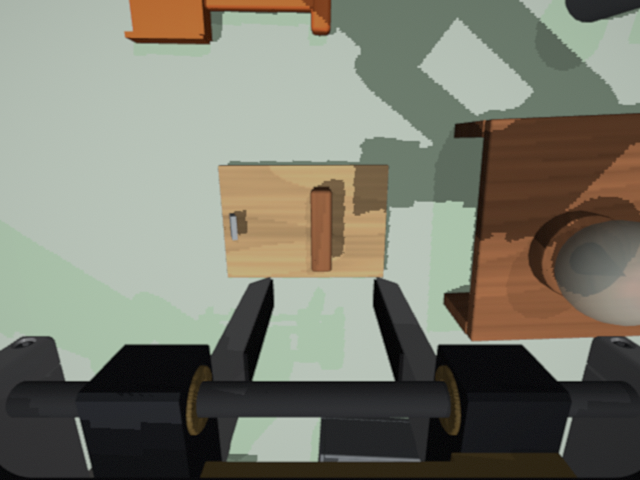

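The wrist view shows the lid clear of the riser: panel (219–388, 165–277), handle (310–331, 188–271), keeper to the left at (234,226). It lies as predicted within 2 mm. I'm descending on the handle.

Emit:
{"name": "jog_arm", "arguments": {"plan": [{"x": 0, "y": -0.001, "z": 0.035, "twist": 0, "fingers": 0.6}, {"x": 0, "y": -0.002, "z": 0.07, "twist": 0, "fingers": 0.6}, {"x": 0, "y": -0.002, "z": 0.105, "twist": 0, "fingers": 0.6}, {"x": 0, "y": -0.002, "z": 0.135, "twist": 0, "fingers": 0.6}, {"x": 0, "y": -0.002, "z": 0.15, "twist": 0, "fingers": 0.6}]}}

```text
clock: 8.6
tool_pos: [0.4658, -0.2587, 0.0059]
tool_rot: [-3.135, -0.005, 1.624]
force: [-0.7, 1.0, -0.4]
grip_width: 0.0564
grasp_force: 0.0
```

Emit:
{"name": "jog_arm", "arguments": {"plan": [{"x": 0, "y": 0, "z": 0, "twist": 0, "fingers": 0.6}, {"x": 0, "y": 0, "z": 0, "twist": 0, "fingers": 0.6}, {"x": 0, "y": 0, "z": 0, "twist": 0, "fingers": 0.1}, {"x": 0, "y": 0, "z": 0, "twist": 0, "fingers": 0.1}, {"x": 0, "y": 0, "z": 0, "twist": 0, "fingers": 0.1}], "force": 45}}

```text
clock: 9.02
tool_pos: [0.4702, -0.2618, 0.0134]
tool_rot: [3.139, 0.002, 1.626]
force: [0.3, 0.3, 0.4]
grip_width: 0.0397
grasp_force: 0.0
```

Emit:
{"name": "jog_arm", "arguments": {"plan": [{"x": 0, "y": 0, "z": 0, "twist": 0, "fingers": 0.1}, {"x": 0, "y": 0, "z": 0, "twist": 0, "fingers": 0.1}, {"x": 0, "y": 0, "z": 0, "twist": 0, "fingers": 0.1}]}}

```text
clock: 9.27
tool_pos: [0.4683, -0.2612, 0.0119]
tool_rot: [-3.14, 0.001, 1.627]
force: [-5.7, -1.5, 3.2]
grip_width: 0.0197
grasp_force: 5.8
```

Run:
```python
from h import *
im=cv2.imread('pics/top0.png'); c=cam('top')
def line(l): return np.cross([l[2],l[3],1],[l[2]+l[0],l[3]+l[1],1])
def ints(a,b):
    q=np.cross(a,b); return q[:2]/q[2]
# outer top rect predicted from first estimate
for it in range(2):
    if it==0: O=np.array([.5247,.1109,.05]); a=-1.546
    u=np.array([np.cos(a),np.sin(a),0]); v=np.array([-u[1],u[0],0])
    R=lambda x,y:O+u*x/1e3+v*y/1e3
    C=proj(c,[R(85,60),R(85,-60),R(-230,-60),R(-230,60)])
    L=[];
    for i in range(4):
        l,p=edge(im,(C[i],C[(i+1)%4]),40,4); L.append(line(l)); r=np.abs((p-l[2:])@[-l[1],l[0]]); print(i,np.median(r).round(2),end=' ')
    Q=[onz(c,ints(L[i-1],L[i]),.05) for i in range(4)]
    print('\n',np.round(Q,4)[:,:2].tolist(),[np.linalg.norm(Q[i]-Q[i-1]).round(4) for i in range(4)])
    ctr=np.mean(Q,0); e=(Q[0]+Q[1]-Q[2]-Q[3]); a=np.arctan2(e[1],e[0]); O=ctr+.0725*np.array([np.cos(a),np.sin(a),0]); print(O,a)
# inner compartment
C=proj(c,[R(79,54),R(79,-54),R(-79,-54),R(-79,54)])
L=[line(edge(im,(C[i],C[(i+1)%4]),30,4)[0]) for i in range(4)]
Q=[onz(c,ints(L[i-1],L[i]),.05) for i in range(4)]; print('inner',np.mean(Q,0),[np.linalg.norm(Q[i]-Q[i-1]).round(4) for i in range(4)])
```

```text
0 0.03 1 0.81 2 0.2 3 0.64 
 [[0.5795, 0.0239], [0.4759, 0.0212], [0.4557, 0.337], [0.5782, 0.3434]] [np.float64(0.3196), np.float64(0.1036), np.float64(0.3164), np.float64(0.1226)]
[0.52477786 0.10891964 0.05      ] -1.5368909828097728
0 0.12 1 0.72 2 0.37 3 0.71 
 [[0.5791, 0.024], [0.4756, 0.021], [0.4552, 0.338], [0.5787, 0.3427]] [np.float64(0.3187), np.float64(0.1035), np.float64(0.3176), np.float64(0.1236)]
[0.52453157 0.10897577 0.05      ] -1.5380906238596095
inner [0.52491225 0.10652983 0.05      ] [np.float64(0.1676), np.float64(0.108), np.float64(0.1675), np.float64(0.1086)]
```

Emit:
{"name": "jog_arm", "arguments": {"plan": [{"x": 0, "y": 0, "z": 0, "twist": 0, "fingers": 0}, {"x": 0, "y": 0, "z": 0, "twist": 0, "fingers": 0}, {"x": 0, "y": 0, "z": -0.01, "twist": 0, "fingers": 0}, {"x": 0, "y": 0, "z": -0.03, "twist": 0, "fingers": 0}, {"x": 0, "y": 0, "z": -0.05, "twist": 0, "fingers": 0}]}}

```text
clock: 9.68
tool_pos: [0.4678, -0.2595, 0.0596]
tool_rot: [-3.139, -0.004, 1.627]
force: [-0.1, -0.4, -5.0]
grip_width: 0.02
grasp_force: 45.0
```

Emit:
{"name": "jog_arm", "arguments": {"plan": [{"x": 0, "y": 0, "z": -0.025, "twist": 0, "fingers": 0}, {"x": 0, "y": 0, "z": -0.05, "twist": 0, "fingers": 0}, {"x": 0, "y": 0, "z": -0.075, "twist": 0, "fingers": 0}, {"x": 0, "y": 0, "z": -0.09, "twist": 0, "fingers": 0}, {"x": 0, "y": 0, "z": -0.09, "twist": 0, "fingers": 0}]}}

```text
clock: 10.1
tool_pos: [0.4711, -0.2618, 0.1553]
tool_rot: [3.135, 0.004, 1.627]
force: [-0.2, -0.0, -3.6]
grip_width: 0.0197
grasp_force: 45.0
```

Emit:
{"name": "jog_arm", "arguments": {"plan": [{"x": 0.025, "y": -0.0033, "z": 0, "twist": 0.106, "fingers": 0}, {"x": 0.05, "y": -0.0066, "z": 0, "twist": 0.212, "fingers": 0}, {"x": 0.075, "y": -0.01, "z": 0, "twist": 0.318, "fingers": 0}, {"x": 0.1, "y": -0.013, "z": 0, "twist": 0.424, "fingers": 0}, {"x": 0.1248, "y": -0.0164, "z": 0, "twist": 0.53, "fingers": 0}]}}

```text
clock: 10.52
tool_pos: [0.4443, -0.1354, 0.1488]
tool_rot: [-3.138, -0.0, 1.091]
force: [-0.2, 0.1, -3.6]
grip_width: 0.0196
grasp_force: 45.0
```

Emit:
{"name": "jog_arm", "arguments": {"plan": [{"x": 0.02, "y": -0.0154, "z": 0, "twist": 0.107, "fingers": 0}, {"x": 0.04, "y": -0.0308, "z": 0, "twist": 0.214, "fingers": 0}, {"x": 0.06, "y": -0.0463, "z": 0, "twist": 0.321, "fingers": 0}, {"x": 0.08, "y": -0.0617, "z": 0, "twist": 0.428, "fingers": 0}, {"x": 0.0995, "y": -0.0771, "z": 0, "twist": 0.535, "fingers": 0}]}}

```text
clock: 10.93
tool_pos: [0.4209, -0.0118, 0.149]
tool_rot: [-3.139, 0.002, 0.557]
force: [0.9, -0.9, -4.7]
grip_width: 0.0197
grasp_force: 45.0
```

Emit:
{"name": "jog_arm", "arguments": {"plan": [{"x": 0.0092, "y": -0.0234, "z": 0, "twist": 0.107, "fingers": 0}, {"x": 0.0185, "y": -0.0468, "z": 0, "twist": 0.215, "fingers": 0}, {"x": 0.0277, "y": -0.0703, "z": 0, "twist": 0.322, "fingers": 0}, {"x": 0.037, "y": -0.0937, "z": 0, "twist": 0.43, "fingers": 0}, {"x": 0.0462, "y": -0.1171, "z": 0, "twist": 0.537, "fingers": 0}]}}

```text
clock: 11.35
tool_pos: [0.3975, 0.1115, 0.149]
tool_rot: [3.142, 0.003, 0.02]
force: [0.7, -0.2, -4.1]
grip_width: 0.0197
grasp_force: 45.0
```

Emit:
{"name": "jog_arm", "arguments": {"plan": [{"x": 0, "y": 0, "z": 0, "twist": 0, "fingers": 0}, {"x": 0, "y": 0, "z": 0, "twist": 0, "fingers": 0}, {"x": 0, "y": 0, "z": 0, "twist": 0, "fingers": 0}]}}

```text
clock: 11.6
tool_pos: [0.3983, 0.1099, 0.1498]
tool_rot: [3.141, 0.002, 0.026]
force: [0.7, 0.2, -4.0]
grip_width: 0.0197
grasp_force: 45.0
```

Run:
```python
from h import *
o=manip.get_obs(); c=cam('wrist',o); im=snap('wrist','w8.png'); print(o['clock'],o['tool_pos'],o['tool_rot'],o['grip_width'],o['grasp_force'])
g=im[:,:,::-1]
O=np.array([.5247,.1109,.05]);a=-1.546;u=np.array([np.cos(a),np.sin(a),0]);v=np.array([-u[1],u[0],0])
print('box outer',proj(c,[O+u*x/1e3+v*y/1e3 for x,y in((85,60),(85,-60),(-85,-60),(-85,60),(-230,60),(-230,-60))]).round().tolist())
p,R=tool(o)
# lid in tool frame: lid x = -tool... lid x along tool +y? test: handle centre at tool x~0,y=0; panel top z
z0=.012-.018
print('lid panel',proj(c,[p+R@[x,y,z0] for x,y in((.06,-.067),(.06,.103),(-.06,.103),(-.06,-.067),(.06,.067),(.06,-.103))]).round().tolist())
s=g.copy(); cv2.imwrite('pics/w8.png',s)
```

```text
11.6 [0.3983219  0.10991882 0.1497559 ] [3.14068593e+00 2.43628535e-03 2.62540001e-02] 0.01970427409191381 44.9980366230011
box outer [[437.0, -1.0], [423.0, 159.0], [228.0, 159.0], [216.0, -2.0], [26.0, -2.0], [60.0, 159.0]]
lid panel [[208.0, 181.0], [501.0, 182.0], [475.0, 359.0], [225.0, 359.0], [439.0, 181.0], [146.0, 181.0]]
```

View pics/w8.png

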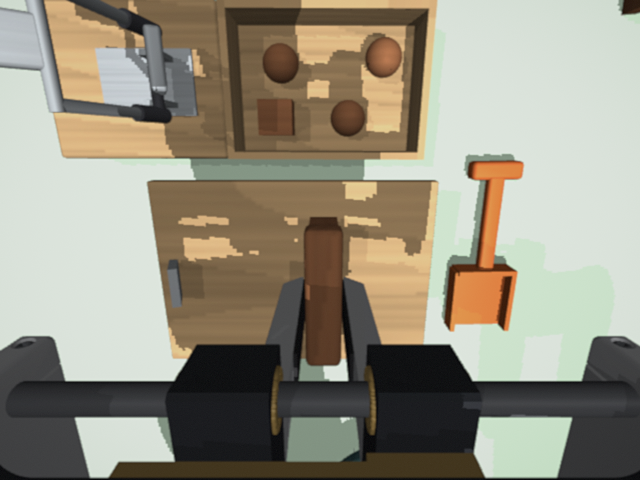

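The wrist view shows the held lid level: panel far edge on row 181 from 149 to 437, keeper at (175,284) towards the latch. The box near edge is on row 158, from 62 to 425, also as predicted. I'll refine both edges numerically.

Run:
```python
from h import *
import json
im=cv2.imread('pics/w8.png')
o=dict(tool_pos=np.array([.39832,.10992,.14976]),tool_rot=np.array([3.14069,.00244,.02625])); c=cam('wrist',o)
def ed(a,b,z,half=5):
    l,p=edge(im,(a,b),40,half); r=np.median(np.abs((p-l[2:])@[-l[1],l[0]]))
    P=[l[2:]+l[:2]*((np.array(q)-l[2:])@l[:2]) for q in(a,b)]
    W=[onz(c,q,z) for q in P]; print(np.round(P,1).tolist(),'res',r.round(2),np.round(W,4)[:,:2].tolist()); return W
print('box near (250..410)'); ed((245,159),(415,159),.05); print('deck near'); ed((75,157),(215,158),.05)
print('box right'); ed((434,20),(424,150),.05,6)
print('inner far');ed((240,9),(415,9),.05,4);print('inner near');ed((245,151),(410,151),.05,5); print('inner right'); ed((427,15),(418,145),.05,4)
print('inner left'); ed((226,15),(234,148),.05,4)
for z in(.152,.155):
  print('lid z',z); ed((165,181),(425,181),z); ed((151,190),(170,345),z); ed((437,190),(430,345),z)
```

```text
box near (250..410)
[[245.0, 158.1], [415.0, 159.0]] res 0.42 [[0.4638, 0.1794], [0.4669, 0.0318]]
deck near
[[75.0, 158.4], [215.0, 158.6]] res 0.09 [[0.4595, 0.3267], [0.4626, 0.2055]]
box right
[[428.3, 19.6], [418.3, 149.6]] res 0.0 [[0.5729, 0.0325], [0.4749, 0.0298]]
inner far
[[240.0, 7.3], [415.0, 7.2]] res 0.0 [[0.5772, 0.1789], [0.5809, 0.0438]]
inner near
[[245.0, 151.8], [410.0, 152.5]] res 0.15 [[0.469, 0.1792], [0.4723, 0.0367]]
inner right
[[427.3, 15.0], [417.5, 145.0]] res 0.19 [[0.576, 0.0336], [0.4787, 0.0309]]
inner left
[[224.7, 15.1], [234.1, 148.0]] res 0.24 [[0.5716, 0.191], [0.472, 0.1885]]
lid z 0.152
[[165.0, 179.2], [425.0, 179.3]] res 0.0 [[0.4566, 0.2048], [0.4607, 0.0517]]
[[147.5, 190.5], [170.8, 344.9]] res 0.25 [[0.4497, 0.2158], [0.3443, 0.2127]]
[[437.0, 190.0], [423.7, 344.5]] res 0.34 [[0.4546, 0.0439], [0.3491, 0.0399]]
lid z 0.155
[[165.0, 179.2], [425.0, 179.3]] res 0.0 [[0.457, 0.2034], [0.4611, 0.0526]]
[[147.5, 190.5], [170.8, 344.9]] res 0.25 [[0.4502, 0.2143], [0.3464, 0.2112]]
[[437.0, 190.0], [423.7, 344.5]] res 0.34 [[0.455, 0.0449], [0.3511, 0.041]]
```

Emit:
{"name": "jog_arm", "arguments": {"plan": [{"x": 0.025, "y": 0.005, "z": 0, "twist": 0, "fingers": 0}, {"x": 0.055, "y": 0.01, "z": 0, "twist": 0, "fingers": 0}, {"x": 0.085, "y": 0.015, "z": 0, "twist": 0, "fingers": 0}, {"x": 0.11, "y": 0.02, "z": 0.01, "twist": 0, "fingers": 0}, {"x": 0.1258, "y": 0.0202, "z": 0.03, "twist": 0, "fingers": 0}]}}

```text
clock: 12.07
tool_pos: [0.5302, 0.0908, 0.1232]
tool_rot: [3.141, -0.007, 0.022]
force: [-0.4, 0.1, -4.5]
grip_width: 0.0196
grasp_force: 45.0
```

Emit:
{"name": "jog_arm", "arguments": {"plan": [{"x": 0, "y": 0, "z": 0.018, "twist": 0, "fingers": 0}, {"x": 0, "y": 0, "z": 0.034, "twist": 0, "fingers": 0}, {"x": 0, "y": 0, "z": 0.034, "twist": 0, "fingers": 0}, {"x": 0, "y": 0, "z": 0.034, "twist": 0, "fingers": 0}, {"x": 0, "y": 0, "z": 0.034, "twist": 0, "fingers": 0}]}}

```text
clock: 12.48
tool_pos: [0.526, 0.0925, 0.0881]
tool_rot: [3.142, -0.001, 0.024]
force: [0.6, 0.4, -4.1]
grip_width: 0.0197
grasp_force: 45.0
```

Run:
```python
from h import *
o=manip.get_obs(); print(o['clock'],o['tool_pos'],o['tool_rot'],o['grip_width'],o['force'],np.abs(o['qvel']).max())
```

```text
12.4833 [0.52598762 0.09252235 0.08810614] [ 3.14151857e+00 -1.36759235e-03  2.39471994e-02] 0.019653483925971216 [ 0.60152748  0.4153745  -4.1491104 ] 0.019487028060382168
```

Emit:
{"name": "jog_arm", "arguments": {"plan": [{"x": -0.001, "y": 0, "z": 0.006, "twist": 0, "fingers": 0}, {"x": -0.001, "y": 0, "z": 0.012, "twist": 0, "fingers": 0}, {"x": -0.001, "y": 0, "z": 0.018, "twist": 0, "fingers": 0}, {"x": -0.001, "y": 0, "z": 0.024, "twist": 0, "fingers": 0}, {"x": -0.001, "y": 0, "z": 0.03, "twist": 0, "fingers": 0}]}}

```text
clock: 12.9
tool_pos: [0.5241, 0.0932, 0.0566]
tool_rot: [3.141, 0.0, 0.025]
force: [0.6, 0.3, -5.7]
grip_width: 0.0199
grasp_force: 45.0
```

Emit:
{"name": "jog_arm", "arguments": {"plan": [{"x": 0, "y": 0, "z": 0.002, "twist": 0, "fingers": 0}, {"x": 0, "y": 0, "z": 0.004, "twist": 0, "fingers": 0}, {"x": 0, "y": 0, "z": 0.004, "twist": 0, "fingers": 0}, {"x": 0, "y": 0, "z": 0.004, "twist": 0, "fingers": 0}]}}

```text
clock: 13.23
tool_pos: [0.5244, 0.0932, 0.0533]
tool_rot: [3.142, -0.0, 0.025]
force: [-0.0, 0.0, -4.9]
grip_width: 0.0196
grasp_force: 45.0
```

Emit:
{"name": "jog_arm", "arguments": {"plan": [{"x": 0, "y": 0, "z": 0.001, "twist": 0, "fingers": 0}, {"x": 0, "y": 0, "z": 0.002, "twist": 0, "fingers": 0}, {"x": 0, "y": 0, "z": 0.002, "twist": 0, "fingers": 0}]}}

```text
clock: 13.48
tool_pos: [0.5249, 0.0931, 0.0519]
tool_rot: [3.142, -0.001, 0.025]
force: [-0.7, -0.8, -2.9]
grip_width: 0.0192
grasp_force: 45.0
```

Emit:
{"name": "jog_arm", "arguments": {"plan": [{"x": 0, "y": 0, "z": 0.001, "twist": 0, "fingers": 0}, {"x": 0, "y": 0, "z": 0.002, "twist": 0, "fingers": 0}, {"x": 0, "y": 0, "z": 0.002, "twist": 0, "fingers": 0}]}}

```text
clock: 13.73
tool_pos: [0.5249, 0.0931, 0.0519]
tool_rot: [3.142, -0.002, 0.025]
force: [-4.2, 0.2, 6.8]
grip_width: 0.0198
grasp_force: 45.0
```

Emit:
{"name": "jog_arm", "arguments": {"plan": [{"x": 0, "y": 0, "z": -0.002, "twist": 0, "fingers": 0.6}, {"x": 0, "y": 0, "z": -0.002, "twist": 0, "fingers": 0.6}, {"x": 0, "y": 0, "z": -0.002, "twist": 0, "fingers": 0.6}, {"x": 0, "y": 0, "z": -0.002, "twist": 0, "fingers": 0.6}, {"x": 0, "y": 0, "z": -0.02, "twist": 0, "fingers": 0.6}]}}

```text
clock: 14.15
tool_pos: [0.5214, 0.0929, 0.0654]
tool_rot: [3.141, 0.008, 0.025]
force: [-0.4, -0.7, -0.6]
grip_width: 0.0497
grasp_force: 0.0
```

Emit:
{"name": "jog_arm", "arguments": {"plan": [{"x": 0, "y": 0, "z": -0.035, "twist": 0, "fingers": 0.6}, {"x": 0, "y": 0, "z": -0.07, "twist": 0, "fingers": 0.6}, {"x": 0, "y": 0, "z": -0.105, "twist": 0, "fingers": 0.6}, {"x": 0, "y": 0, "z": -0.14, "twist": 0, "fingers": 0.6}, {"x": 0, "y": 0, "z": -0.14, "twist": 0, "fingers": 0.6}]}}

```text
clock: 14.57
tool_pos: [0.5282, 0.0935, 0.2181]
tool_rot: [-3.141, -0.015, 0.025]
force: [-0.3, -0.2, 1.2]
grip_width: 0.0568
grasp_force: 0.0
```

Emit:
{"name": "jog_arm", "arguments": {"plan": [{"x": 0, "y": 0, "z": 0, "twist": 0, "fingers": 0.6}, {"x": 0, "y": 0, "z": 0, "twist": 0, "fingers": 0.6}, {"x": 0, "y": 0, "z": 0, "twist": 0, "fingers": 0.6}]}}

```text
clock: 14.82
tool_pos: [0.5233, 0.0931, 0.2069]
tool_rot: [3.141, 0.004, 0.025]
force: [-0.0, 0.1, 0.1]
grip_width: 0.0563
grasp_force: 0.0
```

Run:
```python
from h import *
o=manip.get_obs(); c=cam('wrist',o); im=snap('wrist','w9.png'); print(o['clock'],o['tool_pos'],o['tool_rot'],o['force'])
g=im[:,:,::-1].copy(); snap('scene','s9.png'); snap('top','t9.png')
O=np.array([.5249,.1110,0]);a=-np.pi/2+.0257;u=np.array([np.cos(a),np.sin(a),0]);v=np.array([-u[1],u[0],0])
R=lambda x,y,z:O+u*x/1e3+v*y/1e3+[0,0,z/1e3]
def ed(nm,A,B,half=5):
    a,b=proj(c,[A,B]); l,p=edge(g,(a,b),40,half); m=(p-(a+b)/2)@np.array([-(b-a)[1],(b-a)[0]])/np.linalg.norm(b-a)
    print(nm,a.round(),b.round(),'offset px',np.median(m).round(2),np.percentile(m,[20,80]).round(1), 'mm/px',(np.linalg.norm(A-B)*1e3/np.linalg.norm(a-b)).round(2))
ed('lid +x end',R(85,-60,58),R(85,60,58)); ed('lid -y',R(-85,-60,58),R(85,-60,58)); ed('lid +y',R(-85,60,58),R(85,60,58)); ed('lid -x',R(-85,-60,58),R(-85,60,58))
print('handle',proj(c,[R(8,-40,94),R(28,-40,94),R(28,40,94)]).round())
```

```text
14.8167 [0.5233037  0.09305531 0.20687029] [3.14132296 0.00410207 0.02473161] [-0.01008291  0.14926259  0.05082911]
lid +x end [383. 271.] [390. 160.] offset px -0.25 [-0.7 -0.2] mm/px 1.08
lid -y [230. 271.] [383. 271.] offset px 0.25 [0.2 0.3] mm/px 1.11
lid +y [221. 160.] [390. 160.] offset px 0.25 [-2.8  0.3] mm/px 1.01
lid -x [230. 271.] [221. 160.] offset px -0.5 [-1.2  0.7] mm/px 1.08
handle [[313. 266.]
 [333. 266.]
 [334. 185.]]
```

Run:
```python
from h import *
c=cam('scene')
O=np.array([.5249,.1110,0]);a=-np.pi/2+.0257;u=np.array([np.cos(a),np.sin(a),0]);v=np.array([-u[1],u[0],0])
def pl(uv):
    o,d=ray(c,uv); s=((O-o)@v)/(d@v); P=o+d*s; return np.array([(P-O)@u,P[2]])*1e3
for n,q in(('levertop',(425,214.2)),('bar',(443.5,204.6)),('tabmid',(453,199.6)),('tabend',(461.5,195))): print(n,pl(q).round(1))
piv=O+u*-.130+[0,0,.072]; print('pivot px',proj(c,piv))
for L in(-.5,-.3,-.1):
  bp=np.array([-130,72])+24*np.array([-np.sin(L),np.cos(L)]); th=-.65-L
  bar=bp+81.6*np.array([np.sin(th),np.cos(th)]); t=th-np.pi/4; tab=bar+22*np.array([np.sin(t),np.cos(t)])
  print(L,'tip',np.array([-130,72])+67*np.array([-np.sin(L),np.cos(L)]),'bar',bar.round(1),'tab',tab.round(1), [proj(c,O+u*p[0]/1e3+[0,0,p[1]/1e3]).round(1).tolist() for p in(bar,tab)])
# grey mask blob in scene
im=cv2.imread('pics/s9.png'); hs=cv2.cvtColor(im,cv2.COLOR_BGR2HSV)
sub=hs[185:250,410:475]; m=(sub[...,1]<45)
for r in range(0,65,3): print(185+r,''.join('#' if x else '.' for x in m[r]))
```

```text
levertop [-99.3 144.3]
bar [-136.4  169.9]
tabmid [-155.  183.]
tabend [-171.2  194.9]
pivot px [[432.47695416 234.74453707]]
-0.5 tip [-97.87848891 130.79803165] bar [-130.7  173.7] tab [-148.4  186.8] [[[441.3, 203.6]], [[450.4, 198.6]]]
-0.3 tip [-110.20014615  136.00754477] bar [-150.9  171.6] tab [-170.8  180.9] [[[450.1, 203.5]], [[459.8, 199.7]]]
-0.1 tip [-123.31116108  138.66527907] bar [-170.3  165.4] tab [-191.6  170.6] [[[458.0, 204.8]], [[467.9, 202.4]]]
185 #################################################################
188 #################################################################
191 #################################################################
194 #################################################################
197 #################################################################
200 #################################################################
203 #################################################################
206 #################################################################
209 ################################################################
[... 211 characters left out ...]

221 ###################################################..############
224 ##############.#####.........###.......................##########
227 ..................###.......###.........................#########
230 ..................###########............................########
233 .................#######.#.#############...................######
236 ..........###############################...................#####
239 ...........###########.####################..................####
242 ............################################...................##
245 .............################################...................#
248 ..............#########################..........................
```

Emit:
{"name": "jog_arm", "arguments": {"plan": [{"x": 0, "y": -0.035, "z": 0, "twist": -0.11, "fingers": 0.6}, {"x": 0.001, "y": -0.07, "z": 0, "twist": -0.22, "fingers": 0.6}, {"x": 0.001, "y": -0.105, "z": 0, "twist": -0.33, "fingers": 0.6}, {"x": 0.002, "y": -0.14, "z": 0, "twist": -0.44, "fingers": 0.6}, {"x": 0.002, "y": -0.172, "z": 0, "twist": -0.55, "fingers": 0.6}]}}

```text
clock: 15.38
tool_pos: [0.5214, 0.2668, 0.208]
tool_rot: [-3.141, 0.002, 0.58]
force: [0.5, -1.0, 0.4]
grip_width: 0.0561
grasp_force: 0.0
```

Emit:
{"name": "jog_arm", "arguments": {"plan": [{"x": 0, "y": 0, "z": 0, "twist": -0.11, "fingers": 0.6}, {"x": 0, "y": 0, "z": 0, "twist": -0.22, "fingers": 0.6}, {"x": 0, "y": 0, "z": 0, "twist": -0.33, "fingers": 0.6}, {"x": 0, "y": 0, "z": 0, "twist": -0.44, "fingers": 0.6}, {"x": 0, "y": 0, "z": 0, "twist": -0.55, "fingers": 0.6}]}}

```text
clock: 15.8
tool_pos: [0.5216, 0.2652, 0.2079]
tool_rot: [-3.14, 0.002, 1.131]
force: [0.1, 0.0, 0.1]
grip_width: 0.0566
grasp_force: 0.0
```

Emit:
{"name": "jog_arm", "arguments": {"plan": [{"x": 0, "y": 0, "z": 0, "twist": -0.12, "fingers": 0.6}, {"x": 0, "y": 0, "z": 0, "twist": -0.24, "fingers": 0.6}, {"x": 0, "y": 0, "z": 0, "twist": -0.36, "fingers": 0.6}, {"x": 0, "y": 0, "z": 0, "twist": -0.472, "fingers": 0.6}, {"x": 0, "y": 0, "z": 0, "twist": -0.472, "fingers": 0.6}]}}

```text
clock: 16.22
tool_pos: [0.5216, 0.265, 0.208]
tool_rot: [-3.14, 0.001, 1.599]
force: [-0.0, -0.5, -0.3]
grip_width: 0.0564
grasp_force: 0.0
```

Emit:
{"name": "jog_arm", "arguments": {"plan": [{"x": 0, "y": 0, "z": 0, "twist": 0, "fingers": 0.6}, {"x": 0, "y": 0, "z": 0, "twist": 0, "fingers": 0.6}]}}

```text
clock: 16.38
tool_pos: [0.5219, 0.2651, 0.2086]
tool_rot: [-3.141, 0.0, 1.594]
force: [-0.1, -0.1, 0.1]
grip_width: 0.0563
grasp_force: 0.0
```

```bash
cat >> h.py <<'E'
O=np.array([.5249,.1110,0]);_a=-np.pi/2+.0257;u=np.array([np.cos(_a),np.sin(_a),0]);v=np.array([-u[1],u[0],0])
B=lambda x,y,z:O+u*x/1e3+v*y/1e3+np.array([0,0,z/1e3])
def tobox(P): d=np.array(P)-O; return np.array([d@u,d@v,d[2]])*1e3
def pts(L,th):
    bp=np.array([-130,72])+24*np.array([-np.sin(L),np.cos(L)]); bar=bp+81.6*np.array([np.sin(th),np.cos(th)]); t=th-np.pi/4; tab=bar+22*np.array([np.sin(t),np.cos(t)])
    return {'tip':np.array([-130,72])+67*np.array([-np.sin(L),np.cos(L)]),'bp':bp,'bar':bar,'tab':tab}
def chars(g,x0,x1,y0,y1,sx=2,sy=4,smax=60):
    hs=cv2.cvtColor(g,cv2.COLOR_BGR2HSV)
    for r in range(y0,y1,sy): print(r,''.join('#+'[int(hs[r,q,2]<90)] if hs[r,q,1]<smax else '.' for q in range(x0,x1,sx)))
E
python3 - <<'E'
from h import *
o=manip.get_obs(); c=cam('wrist',o); im=snap('wrist','w10.png'); print(o['clock'],o['tool_pos'],o['tool_rot'],tobox(o['tool_pos']))
P=pts(-.45,-.2)
for k,p in P.items(): print(k,p.round(),proj(c,B(p[0],0,p[1])).round())
print('barends',proj(c,[B(P['bar'][0],y,P['bar'][1]) for y in(-30,30)]).round().tolist())
chars(im[:,:,::-1].copy(),220,430,100,330,2,5,45)
E
```

```text
16.3833 [0.52187044 0.26506217 0.20861771] [-3.14061132e+00  4.35733166e-04  1.59443764e+00] [-154.08914773    0.93040393  208.61771457]
tip [-101.  132.] [[322. 297.]]
bp [-120.   94.] [[322. 263.]]
bar [-136.  174.] [[322. 279.]]
tab [-154.  186.] [[322. 262.]]
barends [[282.0, 279.0], [361.0, 279.0]]
100 #########################################################################################################
105 #########################################################################################################
110 #########################################################################################################
115 #########################################################################################################
120 #########################################################################################################
125 #########################################################################################################
130 #########################################################################################################
135 #####################
[... 3564 characters left out ...]
..............+.+++++++++++#############
300 ###########+++++++++++++.+.................############++++++.................++.++++++++++++############
305 ##########+++++++++++++...+...............###################.................++.+++++++++++++###########
310 ########+++++++++++++++++......................................................+++++++++++++++++#########
315 #######++++++++++++++.........................................................++++.++++++++++++++########
320 ######++++++++++++++..+.+#....................................................#+..+..+++++++++++++#######
325 ####++++++++++++++.+.++.##....................................................##.++++.++++++++++++++#####
```

Emit:
{"name": "jog_arm", "arguments": {"plan": [{"x": 0, "y": 0, "z": 0.015, "twist": 0, "fingers": 0.45}, {"x": 0, "y": 0, "z": 0.03, "twist": 0, "fingers": 0.45}, {"x": 0, "y": 0, "z": 0.045, "twist": 0, "fingers": 0.45}, {"x": 0, "y": 0, "z": 0.054, "twist": 0, "fingers": 0.45}, {"x": 0, "y": 0, "z": 0.054, "twist": 0, "fingers": 0.45}], "force": 10}}

```text
clock: 16.85
tool_pos: [0.5206, 0.2645, 0.1523]
tool_rot: [-3.137, 0.002, 1.596]
force: [0.1, -0.5, -0.7]
grip_width: 0.0421
grasp_force: 0.0
```

Emit:
{"name": "jog_arm", "arguments": {"plan": [{"x": 0, "y": 0, "z": 0, "twist": 0, "fingers": 0.1}, {"x": 0, "y": 0, "z": 0, "twist": 0, "fingers": 0.1}, {"x": 0, "y": 0, "z": 0, "twist": 0, "fingers": 0.1}, {"x": 0, "y": 0, "z": 0, "twist": 0, "fingers": 0.1}, {"x": 0, "y": 0, "z": 0, "twist": 0, "fingers": 0.1}]}}

```text
clock: 17.27
tool_pos: [0.5223, 0.2657, 0.1566]
tool_rot: [3.14, -0.001, 1.597]
force: [-1.5, 0.9, 3.0]
grip_width: 0.0236
grasp_force: 10.0
```

Emit:
{"name": "jog_arm", "arguments": {"plan": [{"x": -0.0132, "y": 0, "z": -0.0039, "twist": 0, "fingers": 0.1}, {"x": -0.0268, "y": 0, "z": -0.006, "twist": 0, "fingers": 0.1}, {"x": -0.0405, "y": 0, "z": -0.0061, "twist": 0, "fingers": 0.1}, {"x": -0.0542, "y": 0, "z": -0.0043, "twist": 0, "fingers": 0.1}, {"x": -0.0675, "y": 0, "z": -0.0007, "twist": 0, "fingers": 0.1}]}}

```text
clock: 17.68
tool_pos: [0.524, 0.1955, 0.1567]
tool_rot: [3.141, 0.001, 1.596]
force: [-2.3, 0.0, 3.0]
grip_width: 0.0238
grasp_force: 10.0
```

Emit:
{"name": "jog_arm", "arguments": {"plan": [{"x": 0, "y": 0, "z": 0, "twist": 0, "fingers": 0.1}]}}

```text
clock: 17.77
tool_pos: [0.5239, 0.1935, 0.1559]
tool_rot: [-3.141, 0.003, 1.593]
force: [-1.3, -3.1, 4.9]
grip_width: 0.0239
grasp_force: 10.0
```

Run:
```python
from h import *
o=manip.get_obs(); c=cam('wrist',o); im=snap('wrist','w11.png'); print(o['clock'],o['tool_pos'],o['force'],o['grip_width'],tobox(o['tool_pos']))
P=pts(-.45,.5)
for k,p in P.items(): print(k,p.round(),proj(c,B(p[0],0,p[1])).round())
print('barends',proj(c,[B(P['bar'][0],y,P['bar'][1]) for y in(-30,30)]).round().tolist())
chars(im[:,:,::-1].copy(),240,410,180,340,2,5,45)
```

```text
17.7667 [0.52391927 0.19348621 0.15594662] [-1.34918398 -3.08518661  4.90559867] 0.023905078706379694 [-82.48416913   1.1392538  155.94662177]
tip [-101.  132.] [[321. 237.]]
bp [-120.   94.] [[322. 200.]]
bar [-80. 165.] [[321. 283.]]
tab [-87. 186.] [[321. 288.]]
barends [[273.0, 283.0], [369.0, 283.0]]
180 #########...................#+##+++++++++++++++++++##+##..................###########
185 #########...................#+##+++++++++++++++++++##+##..................###########
190 #########...................#####++++++++++++++++++#####..................###########
195 #########.............++++++#####+++++++++++++++++#####++++++.............###########
200 #########.............++++++++++++++++++++++++++++++++++++++++............###########
205 #########............+++++++++++++++++++++++++++++++++++++++++............###########
210 ##########...........++++++......+++++++++++++++++.......+++++............###########
215 ##########...........++++++......+++++++++++++++++......++++++............###########
220 ##########..........+++++++......+++++++++++++++++......+++++++......
[... 1386 characters left out ...]
...+++++++++++++#####################++++++++++++++......#############
305 ###########......++++++++++++.........................+++++++++++++.....#############
310 ###########.....+++++++++++++...........................++++++++++++....#############
315 ###########....+++++++++++++++........................+.+++++++++++++...#############
320 ############..++++++++++++++............................++++++++++++++..#############
325 ############..+++++++++++++++.........................+..++++++++++++++.#############
330 ############.+++++++++++++++.............................+++++++++++++++#############
335 ############++++++++++++++..+..........................+++++++++++++++++#############
```

Emit:
{"name": "jog_arm", "arguments": {"plan": [{"x": -0.013, "y": 0, "z": 0.005, "twist": 0, "fingers": 0.1}, {"x": -0.025, "y": 0, "z": 0.0117, "twist": 0, "fingers": 0.1}, {"x": -0.036, "y": 0, "z": 0.0205, "twist": 0, "fingers": 0.1}, {"x": -0.0455, "y": 0, "z": 0.0308, "twist": 0, "fingers": 0.1}, {"x": -0.0535, "y": 0, "z": 0.0425, "twist": 0, "fingers": 0.1}]}}

```text
clock: 18.23
tool_pos: [0.525, 0.1423, 0.1121]
tool_rot: [-3.141, 0.001, 1.596]
force: [-2.5, -2.6, 2.2]
grip_width: 0.0238
grasp_force: 10.0
```

Emit:
{"name": "jog_arm", "arguments": {"plan": [{"x": -0.006, "y": 0, "z": 0.012, "twist": 0, "fingers": 0.1}, {"x": -0.0105, "y": 0, "z": 0.0254, "twist": 0, "fingers": 0.1}, {"x": -0.0129, "y": 0, "z": 0.0389, "twist": 0, "fingers": 0.1}, {"x": -0.0135, "y": 0, "z": 0.05, "twist": 0, "fingers": 0.1}, {"x": -0.0135, "y": 0, "z": 0.058, "twist": 0, "fingers": 0.1}]}}

```text
clock: 18.65
tool_pos: [0.5248, 0.1302, 0.0526]
tool_rot: [-3.139, 0.0, 1.596]
force: [-0.3, -2.1, -0.5]
grip_width: 0.0239
grasp_force: 10.0
```

Emit:
{"name": "jog_arm", "arguments": {"plan": [{"x": 0, "y": 0, "z": 0.002, "twist": 0, "fingers": 0.1}, {"x": 0, "y": 0, "z": 0.004, "twist": 0, "fingers": 0.1}]}}

```text
clock: 18.82
tool_pos: [0.5251, 0.1304, 0.0505]
tool_rot: [-3.14, 0.001, 1.597]
force: [-1.0, -3.7, 0.4]
grip_width: 0.0236
grasp_force: 10.0
```

Run:
```python
from h import *
o=manip.get_obs(); c=cam('wrist',o); im=snap('wrist','w12.png'); s=snap('scene','s12.png'); print(o['clock'],o['tool_pos'],o['force'],o['grip_width'],o['grasp_force'],tobox(o['tool_pos']))
for L,th in((-.5,1.85),(-.5,1.95)):
  P=pts(L,th)
  for k,p in P.items(): print(k,p.round(),proj(c,B(p[0],0,p[1])).round())
print('keeper',proj(c,[B(-66,-12,74),B(-66,12,74),B(-75,12,58)]).round().tolist(),'handle',proj(c,B(8,0,94)).round())
chars(im[:,:,::-1].copy(),220,430,90,340,2,5,45)
```

```text
18.8167 [0.52510874 0.13041811 0.05046488] [-0.97287534 -3.69903109  0.44247195] 0.023636585625683056 9.999876469373703 [-19.40633558   0.70766156  50.46487566]
tip [-98. 131.] [[321. 156.]]
bp [-118.   93.] [[322. 104.]]
bar [-40.  71.] [[322. 254.]]
tab [-21.  81.] [[322. 293.]]
tip [-98. 131.] [[321. 156.]]
bp [-118.   93.] [[322. 104.]]
bar [-43.  63.] [[322. 246.]]
tab [-22.  72.] [[322. 283.]]
keeper [[300.0, 211.0], [344.0, 211.0], [343.0, 190.0]] handle [[322. 351.]]
90 ...............+#######++++..##+####++++++++++++++++++##++++#++++++#####+##..++++++++++++................
95 ...............+##+++++++++++++++++++++++++++++++++++++++++++++++++++++++++++++++++++++++................
100 ................++++++++++++++++++++++++#+++++++#+++######+++++++#++++++++++++++++++++++.................
105 ................+++++++++++++++++++++++##+++++++#+++#+###++++++++#++++++++++++++++++++++................#
110 ................++++++++++++++++++++++##+#+++#++#+++###+#++++++++##+++++++++++++++++++++................#
115 ................+++++++++++..#######++#####+##++++++######+++++#####
[... 4177 characters left out ...]
++++++++++++.....................#######
310 #####.....................++++++++++++.++#####################++.+++++++++++++....................#######
315 #####....................++++++++++++++++######################.+++++++++++++++...................#######
320 #####...................+++++++++++++++.+#####################+..+++++++++++++++..................#######
325 ######.................+++++++++++++++.++######################..++++++++++++++++................########
330 ######................+++++++++++++++++++######################.....++++++++++++++...............########
335 ######...............+++++++++++++++++.............................++++++++++++++++..............########
```

Emit:
{"name": "jog_arm", "arguments": {"plan": [{"x": 0.0005, "y": 0, "z": 0.003, "twist": 0, "fingers": 0.1}, {"x": 0.001, "y": 0, "z": 0.006, "twist": 0, "fingers": 0.1}, {"x": 0.002, "y": 0, "z": 0.009, "twist": 0, "fingers": 0.1}, {"x": 0.002, "y": 0, "z": 0.009, "twist": 0, "fingers": 0.1}]}}

```text
clock: 19.25
tool_pos: [0.5252, 0.1327, 0.0417]
tool_rot: [-3.141, 0.0, 1.597]
force: [-1.4, -4.1, -0.8]
grip_width: 0.0241
grasp_force: 10.0
```

Emit:
{"name": "jog_arm", "arguments": {"plan": [{"x": 0, "y": 0, "z": 0, "twist": 0, "fingers": 0.5}, {"x": 0, "y": 0, "z": 0, "twist": 0, "fingers": 0.5}, {"x": 0, "y": 0, "z": 0, "twist": 0, "fingers": 0.5}, {"x": 0, "y": 0, "z": 0, "twist": 0, "fingers": 0.5}, {"x": 0, "y": 0, "z": -0.01, "twist": 0, "fingers": 0.5}]}}

```text
clock: 19.67
tool_pos: [0.5242, 0.1329, 0.0509]
tool_rot: [-3.138, -0.0, 1.597]
force: [-0.1, -0.7, -0.2]
grip_width: 0.0463
grasp_force: 0.0
```

Emit:
{"name": "jog_arm", "arguments": {"plan": [{"x": 0, "y": 0, "z": -0.035, "twist": 0, "fingers": 0.5}, {"x": 0, "y": 0, "z": -0.07, "twist": 0, "fingers": 0.5}, {"x": 0, "y": 0, "z": -0.1, "twist": 0, "fingers": 0.5}, {"x": 0, "y": 0, "z": -0.13, "twist": 0, "fingers": 0}, {"x": 0, "y": 0, "z": -0.13, "twist": 0, "fingers": 0}]}}

```text
clock: 20.08
tool_pos: [0.5294, 0.1335, 0.1917]
tool_rot: [3.126, -0.002, 1.597]
force: [1.2, 0.0, 1.0]
grip_width: 0.0372
grasp_force: 0.0
```

Emit:
{"name": "jog_arm", "arguments": {"plan": [{"x": 0, "y": 0, "z": 0, "twist": 0, "fingers": 0}, {"x": 0, "y": 0, "z": 0, "twist": 0, "fingers": 0}, {"x": 0, "y": 0, "z": 0, "twist": 0, "fingers": 0}]}}

```text
clock: 20.33
tool_pos: [0.5246, 0.1326, 0.1808]
tool_rot: [-3.139, 0.0, 1.597]
force: [0.2, -0.5, 0.8]
grip_width: 0.017
grasp_force: 0.0
```

Run:
```python
from h import *
o=manip.get_obs(); c=cam('wrist',o); im=snap('wrist','w13.png'); s=snap('scene','s13.png'); print(o['clock'],o['tool_pos'],o['tool_rot'],o['force'],o['grip_width'],tobox(o['tool_pos']))
for L,th in((-.5,1.97),):
  P=pts(L,th)
  for k,p in P.items(): print(k,p.round(),proj(c,B(p[0],0,p[1])).round())
print('keeper',proj(c,[B(-66,-12,74),B(-66,12,74),B(-75,12,58)]).round().tolist(),'handle',proj(c,B(8,0,94)).round())
for L in(-.6,-.5,-.4,0): print(L,'lever end 78:',proj(c,B(-130-78*np.sin(L),0,72+78*np.cos(L))).round())
chars(im[:,:,::-1].copy(),230,420,140,280,2,4,45)
```

```text
20.3333 [0.52457955 0.13263033 0.18076032] [-3.13855330e+00  3.02400500e-04  1.59687912e+00] [ 0.15655262 -0.48261893  0.79552267] 0.016984533979219844 [-21.63142288   0.23549397 180.7603169 ]
tip [-98. 131.] [[323. 150.]]
bp [-118.   93.] [[323. 122.]]
bar [-43.  61.] [[323. 206.]]
tab [-23.  70.] [[323. 229.]]
keeper [[310.0, 184.0], [337.0, 184.0], [336.0, 172.0]] handle [[323. 268.]]
-0.6 lever end 78: [[323. 167.]]
-0.5 lever end 78: [[323. 158.]]
-0.4 lever end 78: [[323. 148.]]
0 lever end 78: [[323.  99.]]
140 ################............++++++..+++++++++++++++++++++++..+++++.............################
144 ################.............+++++..+++++++++++++++++++++++..+++++.............################
148 ################.............+++++.++++++++++++++++++++++++..+++++.............################
152 ################..............+++..+#######################..++++..............################
156 ################..............+##+.+#######################..+###.............#################
160 #################.............+##+..+++++++++++++++++++++++..+##+...........
[... 2219 characters left out ...]

252 ##################...........................................................##################
256 ##################...........................................................##################
260 ##################...........................................................##################
264 ##################...........................................................##################
268 ##################..........................................................###################
272 ##################..........................................................###################
276 ##################..........................................................###################
```

Pixel map: the bail bar rests on the panel (row 206, as predicted) on the handle side of the keeper (rows 172–182), and the wires straddle the keeper. The tab is released. Next I press the lever with shut fingers.

Emit:
{"name": "jog_arm", "arguments": {"plan": [{"x": 0.015, "y": 0, "z": 0.025, "twist": 0, "fingers": 0}, {"x": 0.03, "y": 0, "z": 0.05, "twist": 0, "fingers": 0}, {"x": 0.042, "y": 0, "z": 0.072, "twist": 0, "fingers": 0}, {"x": 0.048, "y": 0, "z": 0.084, "twist": 0, "fingers": 0}, {"x": 0.048, "y": 0, "z": 0.084, "twist": 0, "fingers": 0}]}}

```text
clock: 20.85
tool_pos: [0.5211, 0.1809, 0.0937]
tool_rot: [-3.133, 0.002, 1.598]
force: [-0.1, 1.1, -0.3]
grip_width: 0.0006
grasp_force: 0.0
```

Emit:
{"name": "jog_arm", "arguments": {"plan": [{"x": 0.013, "y": 0, "z": -0.003, "twist": 0, "fingers": 0}, {"x": 0.026, "y": 0, "z": -0.0065, "twist": 0, "fingers": 0}, {"x": 0.0412, "y": 0, "z": -0.0096, "twist": 0, "fingers": 0}, {"x": 0.0552, "y": 0, "z": -0.014, "twist": 0, "fingers": 0}, {"x": 0.0674, "y": 0, "z": -0.0121, "twist": 0, "fingers": 0}]}}

```text
clock: 21.27
tool_pos: [0.5242, 0.2499, 0.114]
tool_rot: [3.136, -0.002, 1.597]
force: [0.1, -1.7, -0.3]
grip_width: 0.0006
grasp_force: 0.6
```

Run:
```python
from h import *
o=manip.get_obs(); c=cam('wrist',o); im=snap('wrist','w14.png'); snap('scene','s14.png'); print(o['clock'],o['tool_rot'],o['force'],tobox(o['tool_pos']))
print('keeper',proj(c,[B(-66,-12,74),B(-66,12,74)]).round().tolist(),'bar rest',proj(c,[B(-43,0,61.5),B(-56,0,61.5),B(-66,0,61.5)]).round().tolist())
for L in(0,.2,.4): print(L,'lever end',proj(c,B(-130-78*np.sin(L),0,72+78*np.cos(L))).round())
chars(im[:,:,::-1].copy(),220,430,200,400,2,5,45)
```

```text
21.2667 [ 3.13622493e+00 -1.52191600e-03  1.59698970e+00] [ 0.11413428 -1.65971053 -0.26119   ] [-138.91406319    2.82948498  113.97388953]
keeper [[305.0, 339.0], [334.0, 339.0]] bar rest [[319.0, 354.0], [319.0, 341.0], [319.0, 331.0]]
0 lever end [[318. 314.]]
0.2 lever end [[318. 287.]]
0.4 lever end [[318. 258.]]
200 #############.....................################################......................#################
205 #############......................###############################......................#################
210 #############......................###############################.....................##################
215 ##############.....................###############################.....................##################
220 ##############.....................###############################.....................##################
225 ##############.....................###############################.....................##################
230 ##############.....................###############################.....................##################
235 ######
[... 2919 characters left out ...]
++++..+..+....+....+.....+.+.+..++.+####
370 #.....+.+.+..++....+..+....+.+++.....++.+......+...++....+..+.+.+++.+.......+.++..+...+.+...+...++.+...##
375 ..+++.+..+.........++.+....+.+..++....+.+..........++...+.++.+.+.+...+.+..+++++++++...+++......+......+.#
380 ..+.+.+.......+.++...++..++++..+++.+..+++..+...+...++...++...+..++..+....+...+.+.+.+..++++..+..+.++.+....
385 ++.....++..+++...+.+.++.++++..+..+..+.+.++..+.+....+++..+++.+....+.+++...+.+.+.+.++.......+.+....+.....+.
390 +..++.+.+..+..+.+.+..+.++..+..++.+.+.+......+.....++++.......++..+..+.....++..+..++.+.+..+.+.++++.+.+.+..
395 +++++++++++++++++++++..+.+++.++....++++....++++...++++....+++....+.+++++.++..++.+...+.+++..+++.+...+.++..
```

Emit:
{"name": "jog_arm", "arguments": {"plan": [{"x": 0.006, "y": 0, "z": 0.002, "twist": 0, "fingers": 0}, {"x": 0.0117, "y": 0, "z": 0.0043, "twist": 0, "fingers": 0}, {"x": 0.0222, "y": 0, "z": 0.0108, "twist": 0, "fingers": 0}, {"x": 0.0313, "y": 0, "z": 0.0193, "twist": 0, "fingers": 0}, {"x": 0.0385, "y": 0, "z": 0.0293, "twist": 0, "fingers": 0}]}}

```text
clock: 21.78
tool_pos: [0.522, 0.288, 0.0809]
tool_rot: [3.14, -0.001, 1.597]
force: [0.3, 1.0, 1.8]
grip_width: 0.0007
grasp_force: 0.9
```

Emit:
{"name": "jog_arm", "arguments": {"plan": [{"x": 0.003, "y": 0, "z": 0.0055, "twist": 0, "fingers": 0}, {"x": 0.005, "y": 0, "z": 0.0113, "twist": 0, "fingers": 0}, {"x": 0.0065, "y": 0, "z": 0.0175, "twist": 0, "fingers": 0}, {"x": 0.0077, "y": 0, "z": 0.0234, "twist": 0, "fingers": 0}, {"x": 0.008, "y": 0, "z": 0.0296, "twist": 0, "fingers": 0}]}}

```text
clock: 22.2
tool_pos: [0.5211, 0.2946, 0.0508]
tool_rot: [-3.141, 0.0, 1.597]
force: [0.4, 0.5, 0.9]
grip_width: 0.0002
grasp_force: 0.4
```

Emit:
{"name": "jog_arm", "arguments": {"plan": [{"x": 0, "y": 0, "z": 0.003, "twist": 0, "fingers": 0}, {"x": 0, "y": 0, "z": 0.006, "twist": 0, "fingers": 0}, {"x": 0, "y": 0, "z": 0.006, "twist": 0, "fingers": 0}]}}

```text
clock: 22.45
tool_pos: [0.5208, 0.2939, 0.0446]
tool_rot: [-3.14, 0.001, 1.596]
force: [0.3, -0.4, -0.2]
grip_width: 0.0005
grasp_force: 0.0
```

Emit:
{"name": "jog_arm", "arguments": {"plan": [{"x": 0, "y": 0, "z": 0.002, "twist": 0, "fingers": 0}, {"x": 0, "y": 0, "z": 0.004, "twist": 0, "fingers": 0}, {"x": 0, "y": 0, "z": 0.004, "twist": 0, "fingers": 0}]}}

```text
clock: 22.7
tool_pos: [0.5214, 0.2943, 0.0414]
tool_rot: [3.142, 0.0, 1.597]
force: [0.2, 0.0, -0.2]
grip_width: 0.0007
grasp_force: 0.1
```

Emit:
{"name": "jog_arm", "arguments": {"plan": [{"x": 0, "y": 0, "z": 0.002, "twist": 0, "fingers": 0}, {"x": 0, "y": 0, "z": 0.004, "twist": 0, "fingers": 0}, {"x": 0, "y": 0, "z": 0.004, "twist": 0, "fingers": 0}]}}

```text
clock: 22.95
tool_pos: [0.5218, 0.2946, 0.04]
tool_rot: [3.14, -0.0, 1.597]
force: [-3.1, -1.9, 6.9]
grip_width: 0.0006
grasp_force: 3.7
```

Run:
```python
from h import *
o=manip.get_obs(); c=cam('wrist',o); im=snap('wrist','w15.png'); s=snap('scene','s15.png'); print(o['clock'],o['force'],tobox(o['tool_pos']))
for L in(.3,.7,1.1,1.5,1.745): print(L,'wrist lever end',proj(c,B(-130-78*np.sin(L),0,72+78*np.cos(L))).round(),'scene',proj(cam('scene'),B(-130-78*np.sin(L),0,72+78*np.cos(L))).round())
chars(im[:,:,::-1].copy(),220,430,120,340,2,6,45)
```

```text
22.95 [-3.1218005  -1.90950344  6.93658936] [-183.57079773    1.61994357   40.03691677]
0.3 wrist lever end [[319. 458.]] scene [[449. 212.]]
0.7 wrist lever end [[319. 370.]] scene [[459. 215.]]
1.1 wrist lever end [[320. 298.]] scene [[465. 222.]]
1.5 wrist lever end [[320. 258.]] scene [[465. 230.]]
1.745 wrist lever end [[320. 249.]] scene [[463. 236.]]
120 #########################################################################################################
126 #########################################################################################################
132 #########################################################################################################
138 #########################################################################################################
144 #########################################################################################################
150 #########################################################################################################
156 ############################################################################
[... 2629 characters left out ...]
######...........................#######
306 #####..........................#######+++++++++++++++++++++++++++######...........................#######
312 #####..........................#######++++++++++++++++++++++++++++#####...........................#######
318 #####..........................######+++++++++++++++++++++++++++++#####..........................########
324 #####...........................#####++++++++++++++++++++++++++++++####..........................########
330 ######..................+++++++++###++++++++++++++++++++++++++++++++#++++++++....................########
336 ######..................++++++++++++++++++++++++++++++++++++++++++++++++++++++...................########
```

Emit:
{"name": "jog_arm", "arguments": {"plan": [{"x": 0, "y": 0, "z": 0.002, "twist": 0, "fingers": 0}, {"x": 0, "y": 0, "z": 0.004, "twist": 0, "fingers": 0}, {"x": 0, "y": 0, "z": 0.004, "twist": 0, "fingers": 0}]}}

```text
clock: 23.3
tool_pos: [0.522, 0.2946, 0.0395]
tool_rot: [3.138, -0.0, 1.597]
force: [-7.0, -3.7, 18.7]
grip_width: 0.0003
grasp_force: 9.4
```

Emit:
{"name": "jog_arm", "arguments": {"plan": [{"x": 0, "y": 0, "z": -0.01, "twist": 0, "fingers": 0}, {"x": 0, "y": 0, "z": -0.04, "twist": 0, "fingers": 0}, {"x": -0.01, "y": 0, "z": -0.075, "twist": 0, "fingers": 0}, {"x": -0.04, "y": 0, "z": -0.11, "twist": 0, "fingers": 0}, {"x": -0.07, "y": 0, "z": -0.14, "twist": 0, "fingers": 0}]}}

```text
clock: 23.72
tool_pos: [0.5229, 0.2285, 0.1717]
tool_rot: [3.141, -0.0, 1.599]
force: [1.7, -0.4, -0.6]
grip_width: 0.0004
grasp_force: 0.0
```

Emit:
{"name": "jog_arm", "arguments": {"plan": [{"x": -0.02, "y": 0, "z": 0, "twist": 0, "fingers": 0}, {"x": -0.03, "y": 0, "z": 0, "twist": 0, "fingers": 0}, {"x": -0.03, "y": 0, "z": 0, "twist": 0, "fingers": 0}, {"x": -0.03, "y": 0, "z": 0, "twist": 0, "fingers": 0}, {"x": -0.03, "y": 0, "z": 0, "twist": 0, "fingers": 0}]}}

```text
clock: 24.13
tool_pos: [0.5228, 0.1989, 0.168]
tool_rot: [-3.138, 0.0, 1.598]
force: [-0.8, 0.4, 0.6]
grip_width: 0.0004
grasp_force: 0.0
```

Run:
```python
from h import *
o=manip.get_obs(); c=cam('wrist',o); im=snap('wrist','w16.png'); s=snap('scene','s16.png'); print(o['clock'],o['force'],tobox(o['tool_pos']))
for L in(1.3,1.5,1.745): print(L,'wrist lever end',proj(c,B(-130-78*np.sin(L),0,72+78*np.cos(L))).round())
print('bar at -69.5',proj(c,[B(-69.5,-30,61.5),B(-69.5,30,61.5)]).round().tolist(),'keeper',proj(c,[B(-67,-12,74),B(-67,12,74)]).round().tolist(),'panel -x edge',proj(c,[B(-85,-60,58),B(-85,60,58)]).round().tolist())
chars(im[:,:,::-1].copy(),220,430,60,300,2,4,45)
```

```text
24.1333 [-0.81233363  0.41084472  0.59907982] [-87.94981485   0.19818635 168.00613021]
1.3 wrist lever end [[323.  93.]]
1.5 wrist lever end [[324.  92.]]
1.745 wrist lever end [[324.  96.]]
bar at -69.5 [[292.0, 250.0], [355.0, 250.0]] keeper [[310.0, 257.0], [336.0, 257.0]] panel -x edge [[261.0, 233.0], [386.0, 234.0]]
60 #########################################################################################################
64 #########################################################################################################
68 #########################################################################################################
72 ##################.....................................................................##################
76 ##################.....................................................................##################
80 ##################.....................................................................##################
84 ###################....................................................................##################
88 ##########
[... 5113 characters left out ...]
..................######################
276 ######################........................#############.......................#######################
280 ######################........................+++++++++++++.......................#######################
284 ######################...................++++++++++++++++++++++...................#######################
288 ######################...................++++++++++++++++++++++...................#######################
292 ######################..................++++++++++++++++++++++++..................#######################
296 ######################..................+++++++++++..+++++++++++..................#######################
```

The lever is at its stop (end on row 96 as predicted) and the bail bar is drawn under the keeper (row 250). The robot is clear, so I'm handing in.

```bash
python3 -c "
from plant import manip
print(manip.hand_in())"
```

```text
the job is handed in; nothing more can be done
None
```

The toy box is closed, and I handed the job in at about 24 s: the lid is fully home, the bail is hooked under the keeper, and the lever is pressed to its stop. No verdict came back; the other toys were not touched by plan, but I did not re-check their positions.

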